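# Hang the charged pipette on the carousel's free hanger

## Task

Turn the pipette carousel until its one empty hanger faces the robot, leaving the four pipettes on it hanging. Then lift the orange pipette off its charging stand and, keeping it upright, hang it by its finger hook on that hanger and let it go.

Things in the scene. Friction and masses are not known exactly. Their poses are not given: they have to be found in the camera images.
- foot: Round white weighted foot of the pipette carousel, 200 mm across and 20 mm high, fixed to the bench. Origin: centre of its underside, on the carousel's upright axis. Its -x axis points roughly to the robot (the foot does not turn).
- carousel: Turning part of the carousel: aluminium column, five teal pipette hangers every 72 degrees, teal cap. Turns about its upright axis either way, over a full turn, with 0.15 N m friction, and stays where left. Origin: on the axis at bench height; z up; -x points outward through the empty hanger. Four pipettes hang 106-109 mm from the axis (their centres), tops 287 mm above the bench.
- ridge (a point): Teal grip ridge on the carousel's 72 mm wide cap, for turning it by; it turns with it. Point: middle of the ridge, on the axis, 289 mm above the bench. 56 mm long (along its x, the line to the empty hanger), 14 mm thick (y), from 272 to 306 mm above the bench.
- free_lip (a point): Middle of the top edge of the empty hanger's lip, 85 mm from the carousel's axis, 250 mm above the bench; -x points outward, away from the column. Upright plate 5 mm thick (x), 22 mm wide, rounded on top; behind it 36 mm of depth are free for the hook. Properly hung, a pipette's axis is 20.5 to 25.5 mm outward of this point (23 = mid-play), hook side to the column, hook resting on the lip.
- free_saddle (a point): Middle of the saddle below the lip of the empty hanger, 62 mm lower, which the handle leans on; same axes. Its face is 5.5 mm outward of the lip's middle; it is 34 mm high, with a rib at either side, 7 mm proud, 36 mm clear between them: the 26 mm wide handle hangs between the ribs.
- charger_lip (a point): Middle of the top edge of the lip of the grey single-pipette charging stand, a hanger of the same shape as the carousel's, 250 mm above the bench; -x points outward, to the side where the pipette hangs. The stand is fixed; foot 105 by 85 mm, 20 mm high; its column behind the lip is 220 mm high.
- pipette_grip (a point): Orange pipette: pale, upright, 242 mm long, about 110 g, orange button and band. Point on its axis in the handle, 203 mm above its lower end, 39 mm below its top: a good height to grip from above. Handle 30 mm (x) by 26 mm (y), flat sides, from 91 mm below this point to 14 mm above; then only button and ejector, 17 mm wide. z up along it, +x to the finger hook (back), y across the flat sides.
- pipette_hook (a point): Underside of the orange pipette's finger hook, mid-gap: 21.5 mm to +x of its axis, 2 mm above pipette_grip; same axes. Hook 16 mm wide, gap 13 mm (15 to 28 mm from the axis), its 5 mm thick tip reaches 13.5 mm down. Lifting by 20 mm frees it from a lip; hung, this point is at the lip's top.
- pip_blue_hook (a point): Underside of the finger hook of the pipette with the blue button, one of the four hanging loosely on the carousel, same make and shape and the same axes; at 250 mm height while it hangs.
- pip_yellow_hook (a point): Underside of the finger hook of the pipette with the yellow button, one of the four hanging loosely on the carousel, same make and shape and the same axes; at 250 mm height while it hangs.
- pip_green_hook (a point): Underside of the finger hook of the pipette with the green button, one of the four hanging loosely on the carousel, same make and shape and the same axes; at 250 mm height while it hangs.
- pip_red_hook (a point): Underside of the finger hook of the pipette with the red button, one of the four hanging loosely on the carousel, same make and shape and the same axes; at 250 mm height while it hangs.
Not all that is in view belongs to the job. What is shaped like the part that bears pip_yellow_hook but black or turquoise is not meant.

How it is judged:
On the way, in this order (a step that is already met when the one before it is completed fails the run):
1. the empty hanger faces the robot (within 30 degrees of the foot's -x axis), the orange pipette still on its charging stand (x of free_lip in the frame of foot below -0.0735 m and distance between pipette_hook and charger_lip below 0.02 m), for 0.2 s.
2. the orange pipette is lifted clear of the charging stand (distance between pipette_hook and charger_lip above 0.06 m), for 0.2 s.
At the end, for the whole second after the job is handed in: The orange pipette hangs at rest by its hook on the carousel's formerly empty hanger (hook within 10 mm of the lip's top, pipette within 0.2 rad of upright), that hanger faces the robot (within 30 degrees of the foot's -x axis), the carousel is still, and the other four pipettes still hang (distance between pipette_hook and free_lip below 0.01 m and angle between pipette_hook's own z axis and vertical below 0.2 rad and x of free_lip in the frame of foot below -0.0735 m and linear speed of pipette below 0.03 m/s and velocity of joint carousel between -0.1 and 0.1 rad/s and height (world z) of each of pip_blue_hook, pip_yellow_hook, pip_green_hook, pip_red_hook above 0.24 m); the robot touches nothing.
It fails at once if one of the four other pipettes is knocked off its hanger or swung beyond 0.6 rad ((height (world z) of pip_blue_hook below 0.235 m or angle between pip_blue_hook's own z axis and vertical above 0.6 rad) or (height (world z) of pip_yellow_hook below 0.235 m or angle between pip_yellow_hook's own z axis and vertical above 0.6 rad) or (height (world z) of pip_green_hook below 0.235 m or angle between pip_green_hook's own z axis and vertical above 0.6 rad) or (height (world z) of pip_red_hook below 0.235 m or angle between pip_red_hook's own z axis and vertical above 0.6 rad)).
It fails at once if the orange pipette is tipped more than 0.7 rad (40 degrees) from upright (angle between pipette_hook's own z axis and vertical above 0.7 rad).
It also fails if it takes over 72 s, if anything falls off the work surface, if the arm or the gripper's body presses on something with over 40 N, if the wrist force passes 120 N, or if a joint passes its speed limit or range.

## Robot

A 7-joint arm with a two-finger parallel gripper is mounted at the origin on the work surface. World frame = base frame: x ahead of the robot, y to its left, z up, the work surface at z = 0. Lengths are in m, angles in rad, forces in N, time in s.
With the tool pointing down it reaches from about 0.425 to 0.875 m from the base axis. Payload 4.7 kg.
Tool frame: the origin (TCP) lies at the very end of the fingers, on their centre line; the grasp point (between the pads) lies 19 mm behind it (grip_point_offset is the distance from the TCP to the grasp point, in m); x points along the fingers, z is the direction in which the jaws open and shut, and the axes are right-handed (so a half turn about x gives the same grasp; the last joint's range is limited). The gripper opens to 87 mm and grips with 3 to 60 N. Pads are 19 mm wide; open, the fingers measure 117 mm over their backs; the gripper's body (75 mm by 190 mm) begins 51 mm behind the grasp point.
Start: joints at [-1.109, 0.321, -0.07, 1.45, 0.023, 1.371, -0.057], TCP at [0.281, 0.586, 0.183] pointing down, gripper open.
Joint ranges: [-2.86, 2.86], [-0.3, 2.09], [-1.38, 1.24], [0.06, 2.45], [-1.56, 4.7], [0.09, 2.05], [-2.69, 2.69]. Speed limits (rad/s): [2.57, 2.57, 3.14, 3.14, 3.14, 3.14, 3.14].

## Interface

Orientations are given as a rotation vector (axis times angle).
In Python, from bench import get_state, get_image, calibration, close_job, grip_point_offset gives the robot as it stands.
- The arm moves only by the tool play_rows, never from a script. Its argument "targets" is a list of rows, each an object with "claw": the closure, from 0 (fully open) to 1 (shut); "linear": the shift along the tool's x, y, z as a fraction of full scale, a list of three; "rotation": the turn, a rotation vector about the tool's x, y, z as a fraction of full scale, a list of three. In form: [{"claw": claw, "linear": [x, y, z], "rotation": [wx, wy, wz]}, ...]. A call has 1 to 10 rows; each row shifts and turns the pose as measured when the row begins, along the tool's axes as they then stand; what a row does not reach is not made up. Full scale, the value 1, is 2.5 cm for a shift and 90 degrees for a turn. A row lasts 1/12 s, in which the tool goes at most 41.7 mm and 7.16 degrees, less where a joint would pass 70% of its speed; a pose out of reach is approached as far as the arm can. A call with a number of a shift or a turn outside -1 to 1 is refused whole. A call with a gripper value outside its range is refused whole. The fingers move at their own pace and stop on an object; "newtons" is the grip in N (left out, the last holds). Time passes only in rows, so rows that do not move let the fingers close. It gives the time, the measured TCP pose, the force and the opening at its end, in the units of the state.
- get_state(): the state, without advancing time (a new reading comes with each control period).
- get_image(name): name is "side" or "top" or "wrist"; returns the picture (420x560x3 uint8, blue, green, red); there is no depth.
- calibration(name): a dict with "fx", "fy", "cx", "cy" (pixels), "rvec" (rotation vector, rad) and "tvec" (3), from world to camera coordinates, as OpenCV has them; the wrist camera has in their place "hand_eye" (4x4, takes a point from camera to tool coordinates, whose origin is the TCP and whose axes are the tool frame's). Camera axes: x right, y down, z forward; pixel columns grow to the right and rows downward; lengths in m; the calibration is good to about 2 mm. A picture is of the moment at which its call begins: read the wrist's pose just before it. calibration takes no time and is no camera call.
- close_job(): hands the job in, once; it reports no verdict.
The state is a dict: "time": time; "joint_positions": joint angles; "qd": joint speeds; "joint_torque": joint torques, N m; "position": TCP position; "tool_rot": TCP orientation; "ft_force": force on the tool from outside, world axes, zero at the start; "torque": the same for the moment, N m; "grip_width": opening from 0.0 (shut) to 1.0 (fully open).
Only numpy, scipy, OpenCV 4.12 (cv2) and the standard library are available. Lean on these libraries where they do the work, as an engineer would, in place of code of your own. Each camera call takes 0.05 s, during which the arm holds its last target. There are 200 camera calls.

## Working session

There is one attempt and no reset: what is moved stays moved. The work goes in short steps, Python scripts to look and compute and a tool call to move; the robot and the scene stay as the last step left them, time stands still between calls to the robot, and variables do not carry over. Pictures are saved under pics/ and viewed, about 8 in all and at most 12, crops included, and the job is handed in when it is done.

Besides the shell and the picture viewer there is one more tool, called after "Request:" by a JSON object that holds its "op" and its "data". play_rows: Moves the arm, as the interface text tells. Shift numbers are shares of 2.5 cm and turn numbers shares of 90 degrees, none past 1 either way. Its arguments: {"type":"object","properties":{"targets":{"type":"array"},"newtons":{"type":"number"}},"required":["targets"]}

```bash
mkdir -p pics; ls; python3 - <<'E'
from bench import *
import cv2,numpy as np
print(get_state()); print(grip_point_offset)
for n in("side","top","wrist"):
    print(n,calibration(n)); cv2.imwrite(f"pics/{n}0.png",get_image(n))
a=cv2.imread("pics/side0.png");b=cv2.imread("pics/top0.png")
E
```

```text
pics
{'time': 0.0, 'joint_positions': array([-1.10891655,  0.32183176, -0.07007317,  1.45166767,  0.02258934,
        1.37080571, -0.05687827]), 'qd': array([ 0.0022493 , -0.00053724,  0.0002131 ,  0.00094363, -0.00061911,
       -0.00196869,  0.00086112]), 'joint_torque': array([ 8.31071811e-04, -4.91294646e+01, -4.03444497e-01, -3.12522268e+01,
       -6.39612903e-02,  4.38763504e-02,  1.89925127e-04]), 'position': array([0.28120609, 0.58532395, 0.18225949]), 'tool_rot': array([-0.87449631,  1.3899784 ,  0.87268856]), 'ft_force': array([-0.54147852,  0.23019178,  0.95879781]), 'torque': array([ 0.03874841,  0.04038353, -0.00315459]), 'grip_width': 1.0004037007898863}
0.0187
side {'fx': 539.4227335244431, 'fy': 539.4227335244431, 'cx': 271.54927197725726, 'cy': 211.97942869833417, 'rvec': array([ 2.17516334, -0.46723299,  0.22532719]), 'tvec': array([-0.38519648,  0.2878215 ,  1.34070306])}
top {'fx': 475.56090453928374, 'fy': 475.56090453928374, 'cx': 287.04875815281406, 'cy': 209.76103248209347, 'rvec': array([ 2.1725104 , -2.17774741,  0.12975519]), 'tvec': array([0.0553738 , 0.49004836, 1.08971409])}
wrist {'fx': 366.93384377753523, 'fy': 366.93384377753523, 'cx': 272.29492875452706, 'cy': 206.41053762717894, 'hand_eye': array([[-6.21533098e-04, -3.00546162e-01,  9.53767067e-01,
        -2.02700381e-01],
       [-2.31605783e-04, -9.53767182e-01, -3.00546350e-01,
         8.20891105e-02],
       [ 9.99999780e-01, -4.07697472e-04,  5.23189642e-04,
        -1.38481791e-03],
       [ 0.00000000e+00,  0.00000000e+00,  0.00000000e+00,
         1.00000000e+00]])}
```

View pics/side0.png

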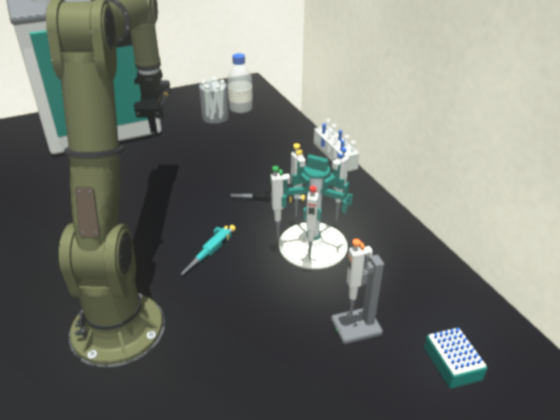

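View pics/top0.png

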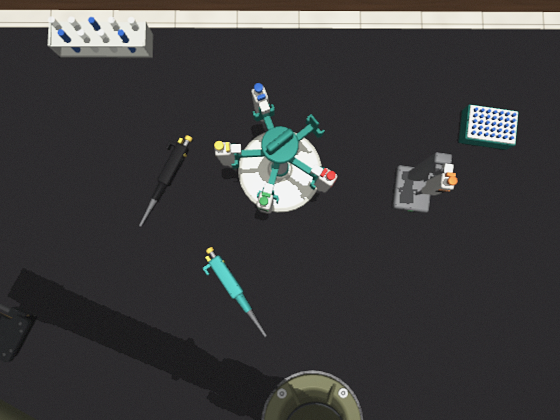

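The side view shows the carousel at about (313,200), with the orange pipette on its stand at (358,265). The top view shows the ridge at (280,144), the empty hanger at upper right (316,125), the pipettes blue (259,92), yellow (221,147), green (265,203), red (328,176), and orange at (452,180). Things that could be confused: the turquoise pipette lying at (235,285) and the black one at (168,175), both with yellow buttons and not meant. The orange one could only be confused with red (328,176).

```bash
cat > h.py <<'E'
from bench import *
import cv2,numpy as np
from scipy.spatial.transform import Rotation as R
def cam(n,st=None):
    c=calibration(n);K=np.array([[c['fx'],0,c['cx']],[0,c['fy'],c['cy']],[0,0,1]])
    if n=='wrist':
        T=np.eye(4);T[:3,:3]=R.from_rotvec(st['tool_rot']).as_matrix();T[:3,3]=st['position']
        M=np.linalg.inv(T@c['hand_eye']);return K,M[:3,:3],M[:3,3]
    return K,R.from_rotvec(c['rvec']).as_matrix(),np.array(c['tvec'])
def ray(C,p):
    K,r,t=C;d=r.T@np.linalg.solve(K,[p[0],p[1],1]);return -r.T@t,d/np.linalg.norm(d)
def onz(C,p,z):
    o,d=ray(C,p);return o+d*(z-o[2])/d[2]
def proj(C,P):
    K,r,t=C;q=K@(r@np.asarray(P,float)+t);return q[:2]/q[2]
def tri(*cp):
    A=np.zeros((3,3));b=np.zeros(3)
    for C,p in cp:
        o,d=ray(C,p);m=np.eye(3)-np.outer(d,d);A+=m;b+=m@o
    X=np.linalg.solve(A,b);return X,[np.round(proj(C,X)-p,1) for C,p in cp]
def blobs(im,h0,h1,smin=90,vmin=60,amin=12,roi=None):
    hsv=cv2.cvtColor(im,cv2.COLOR_BGR2HSV)
    m=cv2.inRange(hsv,(h0,smin,vmin),(h1,255,255))
    if roi:
        k=np.zeros_like(m);k[roi[1]:roi[3],roi[0]:roi[2]]=255;m&=k
    n,l,s,c=cv2.connectedComponentsWithStats(m)
    return [(np.round(c[i],1),s[i].tolist()) for i in range(1,n) if s[i,4]>=amin],m
E
python3 - <<'E'
from h import *
t=cv2.imread('pics/top0.png');s=cv2.imread('pics/side0.png')
rt=(180,60,500,230);rs=(260,130,390,300)
for nm,a,b in(('redorange',0,16),('yellow',18,30),('green',50,75),('teal',76,95),('blue',100,125)):
    print(nm);[print('  T',x) for x in blobs(t,a,b,roi=rt)[0]];[print('  S',x) for x in blobs(s,a,b,roi=rs)[0]]
T=cam('top');S=cam('side')
# foot
for n,im,C,roi in(('t',t,T,(230,120,335,220)),('s',s,S,(270,215,355,275))):
    g=cv2.cvtColor(im,cv2.COLOR_BGR2HSV);m=cv2.inRange(g,(0,0,150),(180,60,255));k=np.zeros_like(m);k[roi[1]:roi[3],roi[0]:roi[2]]=255;m&=k
    p=np.argwhere(m)[:,::-1].astype(np.float32);h=cv2.convexHull(p)
    w=np.array([onz(C,q[0],.02)[:2] for q in h],np.float32)
    print(n,cv2.minEnclosingCircle(w))
a=cv2.resize(t[60:230,190:480],None,fx=2.7,fy=2.7,interpolation=2);cv2.imwrite('pics/c1.png',a)
E
```

```text
redorange
  T (array([323.4, 172. ]), [320, 168, 8, 9, 33])
  T (array([330.5, 175. ]), [326, 171, 10, 9, 66])
  T (array([451.7, 178.2]), [445, 172, 13, 13, 100])
  T (array([444., 190.]), [439, 189, 11, 3, 20])
  S (array([312.6, 188.3]), [309, 185, 8, 7, 40])
  S (array([357.9, 242.9]), [352, 238, 13, 12, 92])
yellow
  T (array([188.1, 137.8]), [184, 135, 9, 7, 40])
  T (array([181.1, 140.3]), [180, 137, 4, 7, 21])
  T (array([218.4, 145. ]), [214, 141, 10, 9, 75])
  T (array([227.4, 146.7]), [226, 142, 4, 10, 36])
  T (array([184.5, 154.7]), [183, 153, 4, 4, 12])
  S (array([297.5, 148. ]), [293, 142, 10, 13, 81])
  S (array([302.9, 197. ]), [301, 194, 5, 7, 23])
  S (array([290., 199.]), [289, 197, 3, 5, 15])
green
  T (array([264.1, 198.4]), [260, 192, 10, 13, 89])
  S (array([276.7, 168.7]), [272, 165, 11, 9, 55])
teal
  T (array([272., 108.]), [270, 104, 5, 8, 31])
  T (array([474.5, 130.1]), [465, 104, 35, 40, 142])
  T (array([256.3, 113.4]), [253, 107, 8, 11, 40])
  T (array([279.5, 147.9]), [231, 113, 87, 76, 1843])
  T (array([311.9, 119.1]), [306, 114, 13, 12, 65])
  T (array([319.5, 130.9]), [316, 128, 9, 6, 36])
  T (array([275.5, 197.5]), [273, 195, 6, 8, 22])
  S (array([318.8, 180.1]), [283, 154, 70, 58, 1449])
  S (array([319.1, 212.3]), [318, 209, 3, 9, 16])
blue
  T (array([257.9,  87. ]), [253, 83, 10, 10, 74])
  T (array([260.6,  96.8]), [257, 94, 8, 7, 42])
  T (array([488.3, 110.9]), [486, 109, 5, 4, 12])
  T (array([487.7, 116.7]), [486, 115, 4, 4, 12])
  T (array([493.8, 117.5]), [492, 116, 5, 4, 12])
  S (array([341.4, 141.8]), [339, 130, 7, 22, 56])
  S (array([322.5, 142.5]), [322, 140, 2, 6, 12])
  S (array([339.9, 155.5]), [338, 154, 5, 4, 14])
t ((0.6038958430290222, 0.06606867909431458), 0.13156646490097046)
s ((0.5813784599304199, 0.0697626918554306), 0.1701914519071579)
```

View pics/c1.png

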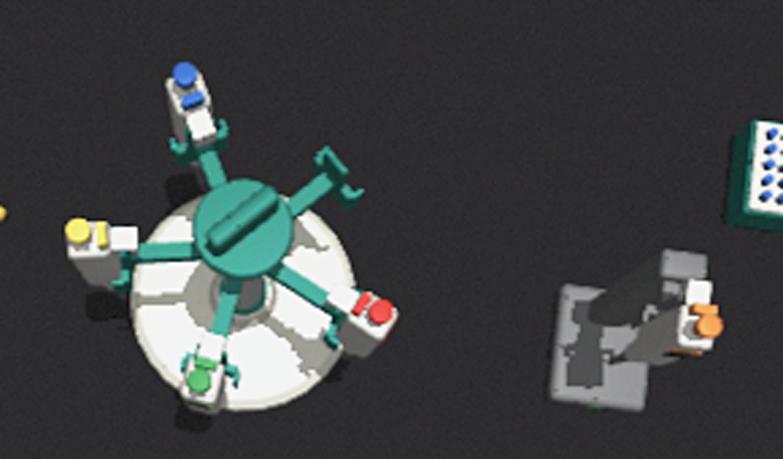

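Crop: the orange button is at full-frame (452,181), its hook side up-image to the column at (443,157). The ridge runs from (268,152) to (292,132). This confirms orange is on the grey stand, and red is on the carousel. Next I fit the axis from the buttons.

```bash
python3 - <<'E'
from h import *
from scipy.optimize import least_squares
T=cam('top');S=cam('side')
off=np.array([190,60])
c=lambda x,y:np.array([x,y])/2.7+off
B=dict(blue=(c(184,74),(341.4,137)),yellow=(c(78,231),(297.5,146)),green=(c(199,380),(276.7,167.5)),red=(c(379,311),(312.6,187.5)),orange=(c(709,326),(358,241.5)))
P={}
for k,(a,b) in B.items():
    X,e=tri((T,a),(S,b));P[k]=onz(T,a,.285);print(k,a.round(1),'tri',X.round(3),*e,'onz',P[k].round(4))
ks=['yellow','blue','red','green']
pts=np.array([P[k][:2] for k in ks])
ang=lambda v:np.arctan2(v[1],v[0])
# CCW from above: order  (x up,y left): empty->blue->yellow->green->red
idx=dict(blue=1,yellow=2,green=3,red=4)
def f(p):
    return np.concatenate([p[:2]+p[2]*np.array([np.cos(p[3]+idx[k]*1.2566),np.sin(p[3]+idx[k]*1.2566)])-P[k][:2] for k in ks])
r=least_squares(f,[.6,.07,.107,-.6]);print('axis,R,phase',r.x, np.degrees(r.x[3]),(r.fun*1000).round(1))
a,b=onz(T,c(210,248),.306),onz(T,c(277,195),.306);print('ridge mid',(a+b)/2,'len',np.linalg.norm(a-b),'dir',np.degrees(ang((b-a)[:2])))
ax=r.x[:2];print('axis dist',np.hypot(*ax),'face dir',np.degrees(ang(-ax)))
print('cap z.272 tri',tri((T,c(243,228)),(S,(317,167))))
u=np.array([np.cos(r.x[3]),np.sin(r.x[3])])
print('lip pix',proj(T,[*(ax+.085*u),.25]),proj(S,[*(ax+.085*u),.25]))
# stand
print('column top corners',[onz(T,c(*q),.22).round(4)[:2] for q in((665,250),(708,253),(705,277),(660,272))])
print('foot corners',[onz(T,c(*q),.02).round(4)[:2] for q in((563,285),(552,402),(643,410))])
print('orange hook',onz(T,c(699,292),.26),'rear col')
E
```

```text
blue [258.1  87.4] tri [0.676 0.108 0.325] [ 0.2 -0.6] [-0.4  0.1] onz [0.6898 0.1107 0.285 ]
yellow [218.9 145.6] tri [0.582 0.182 0.282] [ 0.2 -0.6] [-0.4  0.1] onz [0.5805 0.1816 0.285 ]
green [263.7 200.7] tri [0.481 0.099 0.286] [ 0.3 -0.9] [-0.7  0.1] onz [0.4794 0.1001 0.285 ]
red [330.4 175.2] tri [ 0.525 -0.02   0.285] [-0.1  0.2] [ 0.2 -0. ] onz [ 0.5259 -0.0205  0.285 ]
orange [452.6 180.7] tri [ 0.517 -0.243  0.285] [ 0.3 -0.7] [-0.7  0.2] onz [ 0.5156 -0.2426  0.285 ]
axis,R,phase [ 0.58622028  0.07150381  0.11039475 -0.89239839] -51.13066164983053 [ 0.2  0.1 -0.4  0.1 -0.  -0.5  0.2  0.2]
ridge mid [0.58187851 0.07026688 0.306     ] len 0.05670858634469133 dir -51.099936372243654
axis dist 0.5905649964194455 face dir -173.04573888834142
cap z.272 tri (array([0.58516668, 0.0704471 , 0.27674306]), [array([ 0.1, -0.3]), array([-0.2,  0. ])])
lip pix [314.18300316 119.61468498] [346.66241198 183.31292102]
column top corners [array([ 0.5824, -0.2366]), array([ 0.5802, -0.268 ]), array([ 0.5624, -0.2651]), array([ 0.5661, -0.2324])]
foot corners [array([ 0.5964, -0.2123]), array([ 0.4924, -0.1997]), array([ 0.4852, -0.2795])]
orange hook [ 0.54359158 -0.24580573  0.26      ] rear col
```

```bash
cat >> h.py <<'E'
def go(pos,yaw=None):
    "needed shift (tool axes, units of 2.5cm) and turns (units of 90 deg) to tool down, tool z (jaw) at world yaw (deg)"
    st=get_state();Q=R.from_rotvec(st['tool_rot']);M=Q.as_matrix();p=st['position']
    y=np.degrees(np.arctan2(M[1,2],M[0,2]))
    print('t',round(st['time'],2),'p',p.round(4),'x',M[:,0].round(3),'jaw yaw',round(y,1),'j',st['joint_positions'].round(2),'w',round(st['grip_width'],3),'F',st['ft_force'].round(1))
    print('shift units',(M.T@(np.array(pos)-p)/.025).round(2))
    if yaw is None: yaw=y
    for k in(0,180):
        a=np.radians(yaw+k);z=np.array([np.cos(a),np.sin(a),0]);x=np.array([0,0,-1.]);D=np.c_[x,np.cross(z,x),z]
        print('  turn to yaw%+d'%k,((Q.inv()*R.from_matrix(D)).as_rotvec()/(np.pi/2)).round(3))
    return st
E
python3 -c "
from h import *
go([.585,.071,.37],39)"
```

```text
t 0.15 p [0.2813 0.5854 0.1825] x [-0.001 -0.001 -1.   ] jaw yaw 64.3 j [-1.11  0.32 -0.07  1.45  0.02  1.37 -0.06] w 0.998 F [ 0.3 -0.6  0.3]
shift units [ -7.48 -19.86 -13.3 ]
  turn to yaw+0 [ 0.282 -0.001  0.   ]
  turn to yaw+180 [-1.718e+00 -0.000e+00 -1.000e-03]
```

Request:
{"op": "play_rows", "data": {"targets": [{"claw":0,"linear":[-1,0,0],"rotation":[0.07,0,0]},{"claw":0,"linear":[-1,0,0],"rotation":[0.07,0,0]},{"claw":0,"linear":[-1,0,0],"rotation":[0.07,0,0]},{"claw":0,"linear":[-1,0,0],"rotation":[0.07,0,0]},{"claw":0,"linear":[-1,0,0],"rotation":[0,0,0]},{"claw":0,"linear":[-1,0,0],"rotation":[0,0,0]},{"claw":0,"linear":[-1,0,0],"rotation":[0,0,0]},{"claw":0,"linear":[-1,0,0],"rotation":[0,0,0]}]}}

```text
time: 0.82
position: [0.2797, 0.5815, 0.3782]
tool_rot: [-0.533, 1.525, 0.503]
ft_force: [-0.2, 0.0, 0.8]
grip_width: 1.003
```

```bash
python3 -c "
from h import *
go([.52,.071,.38],39)"
```

```text
t 0.82 p [0.2797 0.5815 0.3782] x [-0.01  -0.023 -1.   ] jaw yaw 37.8 j [-1.16  0.33 -0.    1.06  0.    1.78 -0.5 ] w 1.003 F [-0.2  0.   0.8]
shift units [  0.3  -22.02  -4.93]
  turn to yaw+0 [-0.013 -0.014  0.007]
  turn to yaw+180 [1.987 0.012 0.022]
```

Request:
{"op": "play_rows", "data": {"targets": [{"claw":0,"linear":[0,-1,-0.3],"rotation":[0,0,0]},{"claw":0,"linear":[0,-1,-0.3],"rotation":[0,0,0]},{"claw":0,"linear":[0,-1,-0.3],"rotation":[0,0,0]},{"claw":0,"linear":[0,-1,-0.3],"rotation":[0,0,0]},{"claw":0,"linear":[0,-1,-0.3],"rotation":[0,0,0]},{"claw":0,"linear":[0,-1,-0.3],"rotation":[0,0,0]},{"claw":0,"linear":[0,-1,-0.3],"rotation":[0,0,0]},{"claw":0,"linear":[0,-1,-0.3],"rotation":[0,0,0]},{"claw":0,"linear":[0,-1,-0.3],"rotation":[0,0,0]},{"claw":0,"linear":[0,-1,-0.3],"rotation":[0,0,0]}]}}

```text
time: 1.65
position: [0.3741, 0.3363, 0.3831]
tool_rot: [-0.537, 1.522, 0.52]
ft_force: [-0.1, 0.2, 0.6]
grip_width: 1.003
```

Request:
{"op": "play_rows", "data": {"targets": [{"claw":0,"linear":[0,-1,-0.3],"rotation":[0,0,0]},{"claw":0,"linear":[0,-1,-0.3],"rotation":[0,0,0]},{"claw":0,"linear":[0,-1,-0.3],"rotation":[0,0,0]},{"claw":0,"linear":[0,-1,-0.3],"rotation":[0,0,0]},{"claw":0,"linear":[0,-1,-0.3],"rotation":[0,0,0]},{"claw":0,"linear":[0,-1,-0.3],"rotation":[0,0,0]}]}}

```text
time: 2.15
position: [0.4338, 0.1824, 0.3835]
tool_rot: [-0.537, 1.523, 0.521]
ft_force: [0.4, 1.1, -0.9]
grip_width: 1.001
```

```bash
python3 -c "
from h import *
go([.585,.071,.38],39)"
```

```text
t 2.15 p [0.4338 0.1824 0.3835] x [-0.013 -0.015 -1.   ] jaw yaw 38.6 j [-0.78 -0.08  0.29  1.5   0.03  1.74  0.19] w 1.001 F [ 0.4  1.1 -0.9]
shift units [ 0.13 -7.26  1.94]
  turn to yaw+0 [-0.004 -0.013  0.002]
  turn to yaw+180 [1.996 0.004 0.02 ]
```

Request:
{"op": "play_rows", "data": {"targets": [{"claw":0,"linear":[0,-1,0.27],"rotation":[0,-0.012,0]},{"claw":0,"linear":[0,-1,0.27],"rotation":[0,0,0]},{"claw":0,"linear":[0,-1,0.27],"rotation":[0,0,0]},{"claw":0,"linear":[0,-1,0.27],"rotation":[0,0,0]},{"claw":0,"linear":[0,-1,0.27],"rotation":[0,0,0]},{"claw":0,"linear":[0,-1,0.27],"rotation":[0,0,0]},{"claw":0,"linear":[0,-0.5,0.27],"rotation":[0,0,0]},{"claw":0,"linear":[0,0,0],"rotation":[0,0,0]}]}}

```text
time: 2.82
position: [0.5776, 0.0709, 0.3835]
tool_rot: [-0.525, 1.506, 0.517]
ft_force: [-0.2, 0.5, -0.3]
grip_width: 1.0
```

```bash
python3 - <<'E'
from h import *
st=go([.585,.071,.38],39)
im=get_image('wrist');cv2.imwrite('pics/w1.png',im)
C=cam('wrist',st)
for q in([.585,.071,.306],[.585+.028*np.cos(np.radians(-51)),.071+.028*np.sin(np.radians(-51)),.306]):print(proj(C,q))
E
```

```text
t 2.82 p [0.5776 0.0709 0.3835] x [ 0.003 -0.004 -1.   ] jaw yaw 38.1 j [-0.58  0.16  0.49  1.27 -0.07  1.72  0.56] w 1.0 F [-0.2  0.5 -0.3]
shift units [ 0.14 -0.18  0.23]
  turn to yaw+0 [-0.01  -0.     0.003]
  turn to yaw+180 [1.99e+00 5.00e-03 1.00e-03]
[280.55741295 203.31116369]
[280.84640244 235.83570114]
```

View pics/w1.png

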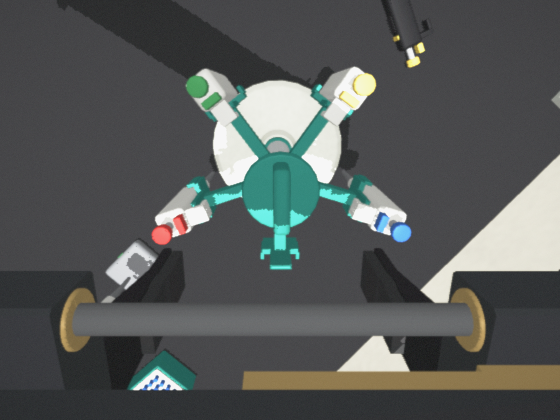

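Wrist view: the ridge is upright in the picture, about (282,165)–(282,230). The empty hanger is below it at (281,255), with green (197,86), yellow (365,84), red (161,235), blue (401,233). I'll refit the axis from these buttons.

```bash
python3 - <<'E'
from h import *
from scipy.optimize import least_squares
st=get_state();C=cam('wrist',st)
px=dict(green=(197,86),yellow=(365,84),red=(161,235),blue=(401,233))
idx=dict(blue=1,yellow=2,green=3,red=4)
P={k:onz(C,v,.287)[:2] for k,v in px.items()}
f=lambda p:np.concatenate([p[:2]+p[2]*np.array([np.cos(p[3]+idx[k]*1.2566),np.sin(p[3]+idx[k]*1.2566)])-P[k] for k in P])
r=least_squares(f,[.6,.07,.107,-.9]);print(r.x,np.degrees(r.x[3]),(r.fun*1e3).round(1))
T=cam('top');t=cv2.imread('pics/top0.png')
for k,a in dict(green=(263.7,200.7),yellow=(218.9,145.6),red=(330.4,175.2),blue=(258.1,87.4)).items(): print(k,tri((T,a),(C,px[k])))
print('ridge ends',onz(C,(282,163),.306),onz(C,(282,230),.306))
E
```

```text
[ 0.58439106  0.0720947   0.11069468 -0.89624594] -51.351109941700486 [-0.2 -0.1  0.2 -0.2 -0.1  0.1  0.1  0.2]
green (array([0.47856653, 0.10083766, 0.28878485]), [array([-0.5,  0.3]), array([-0.2,  1.3])])
yellow (array([0.57513122, 0.17914022, 0.30781108]), [array([-0.3, -0.1]), array([-0.7,  0.4])])
red (array([ 0.52433881, -0.01971834,  0.28926964]), [array([-0.2,  0.4]), array([0.4, 0.8])])
blue (array([0.69064929, 0.11072974, 0.28224503]), [array([0.1, 0.1]), array([ 0.3, -0. ])])
ridge ends [0.56454189 0.0976101  0.306     ] [0.59913428 0.05428531 0.306     ]
```

Request:
{"op": "play_rows", "data": {"targets": [{"claw":0,"linear":[0,-0.14,0.24],"rotation":[0,0,0]},{"claw":0,"linear":[0.9,0,0],"rotation":[0,0,0]},{"claw":0,"linear":[0.9,0,0],"rotation":[0,0,0]},{"claw":0,"linear":[0,0,0],"rotation":[0,0,0]}]}}

```text
time: 3.2
position: [0.583, 0.076, 0.3387]
tool_rot: [-0.526, 1.503, 0.523]
ft_force: [-0.2, 0.8, -0.4]
grip_width: 0.999
```

```bash
python3 -c "
from h import *
go([.5845,.072,.278],38.65)"
```

```text
t 3.2 p [0.583  0.076  0.3387] x [ 0.004 -0.001 -1.   ] jaw yaw 38.4 j [-0.59  0.16  0.49  1.36 -0.07  1.63  0.56] w 0.999 F [-0.2  0.8 -0.4]
shift units [ 2.43 -0.15 -0.06]
  turn to yaw+0 [-0.003  0.001  0.002]
  turn to yaw+180 [ 1.997  0.003 -0.002]
```

Request:
{"op": "play_rows", "data": {"targets": [{"claw":0,"linear":[0.8,-0.15,-0.06],"rotation":[0,0,0]},{"claw":0,"linear":[0.8,0,0],"rotation":[0,0,0]},{"claw":0,"linear":[0.75,0,0],"rotation":[0,0,0]},{"claw":0,"linear":[0,0,0],"rotation":[0,0,0]}]}}

```text
time: 3.53
position: [0.5834, 0.0775, 0.2821]
tool_rot: [-0.53, 1.497, 0.531]
ft_force: [-0.8, 0.1, -0.5]
grip_width: 1.0
```

```bash
python3 -c "
from h import *
go([.5845,.072,.278],38.65)"
```

```text
t 3.53 p [0.5834 0.0775 0.2821] x [ 0.007  0.003 -1.   ] jaw yaw 38.9 j [-0.59  0.16  0.48  1.47 -0.08  1.52  0.56] w 1.0 F [-0.8  0.1 -0.5]
shift units [ 0.16 -0.2  -0.11]
  turn to yaw+0 [0.003 0.005 0.001]
  turn to yaw+180 [-1.997 -0.002  0.007]
```

Request:
{"op": "play_rows", "data": {"targets": [{"claw":0,"linear":[0.15,-0.25,-0.12],"rotation":[0.003,0.005,0]},{"claw":0,"linear":[0,-0.03,0],"rotation":[0,0,0]},{"claw":0,"linear":[0,0,0],"rotation":[0,0,0]}]}}

```text
time: 3.78
position: [0.5861, 0.072, 0.2822]
tool_rot: [-0.531, 1.502, 0.529]
ft_force: [-0.2, -0.4, -0.1]
grip_width: 1.002
```

```bash
python3 -c "
from h import *
go([.5845,.072,.278],38.65)"
```

```text
t 3.78 p [0.5861 0.072  0.2822] x [ 0.003  0.    -1.   ] jaw yaw 38.8 j [-0.59  0.17  0.48  1.46 -0.08  1.53  0.57] w 1.002 F [-0.2 -0.4 -0.1]
shift units [ 0.17  0.04 -0.05]
  turn to yaw+0 [0.002 0.002 0.001]
  turn to yaw+180 [-1.998 -0.002  0.003]
```

Request:
{"op": "play_rows", "data": {"targets": [{"claw":0.5,"linear":[0.1,0,-0.05],"rotation":[0,0,0]},{"claw":1,"linear":[0,0,0],"rotation":[0,0,0]},{"claw":1,"linear":[0,0,0],"rotation":[0,0,0]},{"claw":1,"linear":[0,0,0],"rotation":[0,0,0]},{"claw":1,"linear":[0,0,0],"rotation":[0,0,0]},{"claw":1,"linear":[0,0,0],"rotation":[0,0,0]},{"claw":1,"linear":[0,0,0],"rotation":[0,0,0]},{"claw":1,"linear":[0,0,0],"rotation":[0,0,0]}], "newtons": 40}}

```text
time: 4.45
position: [0.5871, 0.0712, 0.284]
tool_rot: [-0.53, 1.495, 0.528]
ft_force: [0.3, -0.3, 0.1]
grip_width: 0.478
```

Request:
{"op": "play_rows", "data": {"targets": [{"claw":1,"linear":[0,0,0],"rotation":[0,0,0]},{"claw":1,"linear":[0,0,0],"rotation":[0,0,0]},{"claw":1,"linear":[0,0,0],"rotation":[0,0,0]},{"claw":1,"linear":[0,0,0],"rotation":[0,0,0]},{"claw":1,"linear":[0,0,0],"rotation":[0,0,0]},{"claw":1,"linear":[0,0,0],"rotation":[0,0,0]},{"claw":1,"linear":[0,0,0],"rotation":[0,0,0]}]}}

```text
time: 5.03
position: [0.5869, 0.0713, 0.2837]
tool_rot: [-0.53, 1.496, 0.528]
ft_force: [0.7, -0.4, 0.6]
grip_width: 0.017
```

```bash
python3 -c "
from h import *
go([.5845,.072,.278],38.65)"
```

```text
t 5.03 p [0.5869 0.0713 0.2837] x [ 0.009  0.002 -1.   ] jaw yaw 38.8 j [-0.59  0.16  0.49  1.47 -0.08  1.52  0.57] w 0.017 F [ 0.7 -0.4  0.6]
shift units [ 0.23  0.08 -0.06]
  turn to yaw+0 [0.002 0.005 0.003]
  turn to yaw+180 [-1.998 -0.004  0.008]
```

```bash
python3 - <<'E'
from h import *
st=get_state()
w=get_image('wrist');s=get_image('side');t=get_image('top')
C=cam('wrist',st)
print(proj(C,st['position']),proj(cam('top'),st['position']),proj(cam('side'),st['position']))
a=cv2.resize(s[90:230,240:400],(480,420),interpolation=2)
b=cv2.resize(w,(320,240));c=cv2.resize(t[70:220,200:350],(320,320))
o=np.zeros((600,800,3),np.uint8);o[:420,:480]=a;o[:240,480:]=b;o[250:570,480:]=c
cv2.imwrite('pics/m1.png',o)
E
```

```text
[273.56548279 234.94531903] [279.62183891 142.30708027] [317.34682456 164.46209201]
```

View pics/m1.png

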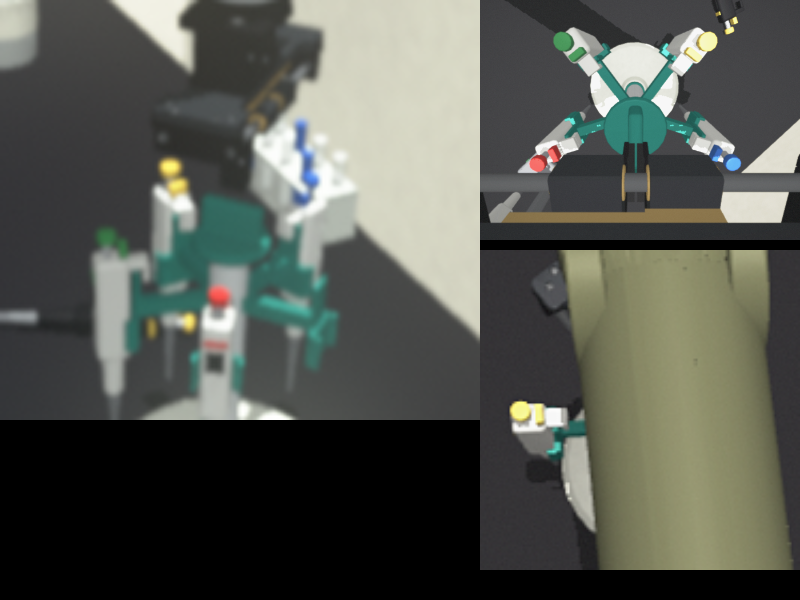

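```bash
python3 - <<'E'
from h import *
st=get_state()
w=get_image('wrist');s=get_image('side')
o=np.zeros((600,800,3),np.uint8)
o[:600,:400]=cv2.resize(w[150:300,220:320],(400,600),interpolation=2)
o[:600,400:]=cv2.resize(s[110:200,290:350],(400,600),interpolation=2)
cv2.imwrite('pics/m2.png',o)
E
```

```text
(no output)
```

View pics/m2.png

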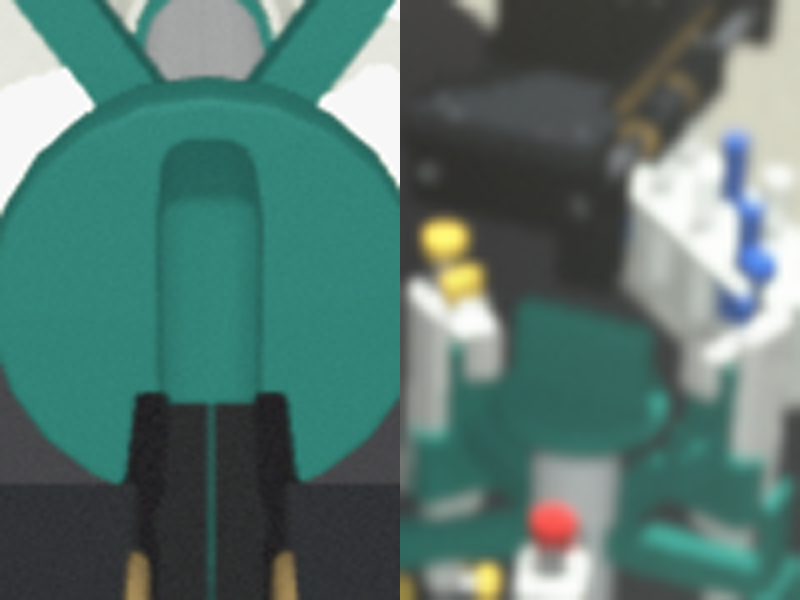

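```bash
python3 - <<'E'
from h import *
st=get_state();M=R.from_rotvec(st['tool_rot']).as_matrix();S=cam('side');W=cam('wrist',st)
s=get_image('side')
for x in(0,-.01,-.02,-.03,-.04):
  for y in (.0095,0,-.0095): print(x,y,'S',proj(S,st['position']+M@[x,y,0]).round(1),'W',proj(W,st['position']+M@[x,y,0]).round(1))
for c in(314,318,320,322,326): print(c,s[144:170,c].tolist())
u=np.array([np.cos(np.radians(-51.3)),np.sin(np.radians(-51.3)),0])
for k in(-.028,0,.028): print('ridge top',proj(S,[.5845,.072,.306]+k*u),proj(W,[.5845,.072,.306]+k*u))
print('side cam at',ray(S,(0,0))[0])
E
```

```text
0 0.0095 S [314.  163.6] W [273.6 219.9]
0 0 S [317.4 164.5] W [273.6 234.9]
0 -0.0095 S [320.7 165.3] W [273.6 249.6]
-0.01 0.0095 S [314.1 160.4] W [273.7 225.8]
-0.01 0 S [317.5 161.2] W [273.6 241.5]
-0.01 -0.0095 S [320.9 162. ] W [273.6 256.8]
-0.02 0.0095 S [314.3 157.1] W [273.7 232.4]
-0.02 0 S [317.6 157.9] W [273.7 248.8]
-0.02 -0.0095 S [321.  158.7] W [273.7 264.7]
-0.03 0.0095 S [314.4 153.8] W [273.8 239.7]
-0.03 0 S [317.8 154.6] W [273.8 256.7]
-0.03 -0.0095 S [321.2 155.4] W [273.8 273.3]
-0.04 0.0095 S [314.5 150.4] W [273.9 247.7]
-0.04 0 S [317.9 151.2] W [273.9 265.5]
-0.04 -0.0095 S [321.4 152.1] W [273.9 282.8]
314 [[49, 51, 50], [50, 53, 52], [50, 53, 52], [50, 53, 51], [51, 53, 52], [50, 52, 51], [51, 53, 51], [50, 52, 51], [56, 57, 55], [61, 62, 60], [67, 69, 61], [76, 81, 59], [86, 94, 54], [94, 103, 52], [97, 107, 52], [96, 106, 51], [95, 104, 50], [95, 104, 51], [94, 105, 51], [93, 103, 50], [94, 104, 51], [94, 103, 51], [94, 103, 51], [93, 103, 50], [92, 101, 49], [91, 100, 50]]
318 [[50, 53, 51], [49, 52, 51], [49, 52, 50], [48, 52, 50], [48, 52, 50], 
[... 1027 characters left out ...]
05, 53], [94, 104, 52], [94, 104, 52]]
326 [[156, 163, 157], [156, 162, 157], [155, 162, 157], [155, 162, 157], [156, 163, 158], [156, 164, 159], [158, 165, 160], [157, 164, 159], [152, 159, 155], [144, 151, 146], [132, 138, 134], [115, 120, 116], [95, 98, 95], [81, 84, 77], [80, 85, 64], [87, 95, 57], [93, 102, 55], [94, 104, 55], [93, 102, 54], [91, 100, 54], [91, 100, 54], [90, 99, 53], [91, 101, 53], [92, 101, 53], [94, 104, 53], [99, 109, 54]]
ridge top [306.92432266 154.72312654] [271.35048937 196.84450299]
ridge top [316.79133919 157.22479046] [271.32274304 247.18344579]
ridge top [326.8051631  159.76367563] [271.29731001 293.32546577]
side cam at [-0.00944684 -0.98008934  1.03345917]
```

The closed fingers hold nothing. In both cameras the fingertips sit about 38 mm further back along the tool than the reported TCP. The open-finger separation of 179 px also gives 87 mm only at that depth. The true tips are therefore just above the ridge. I reopen part way and go lower by that amount, watching the force.

Request:
{"op": "play_rows", "data": {"targets": [{"claw":0.4,"linear":[0,0,0],"rotation":[0,0,0]},{"claw":0.4,"linear":[0,0,0],"rotation":[0,0,0]},{"claw":0.4,"linear":[0,0,0],"rotation":[0,0,0]},{"claw":0.4,"linear":[0,0,0],"rotation":[0,0,0]},{"claw":0.4,"linear":[0,0,0],"rotation":[0,0,0]},{"claw":0.4,"linear":[0,0,0],"rotation":[0,0,0]},{"claw":0.4,"linear":[0.2,0.08,-0.06],"rotation":[0,0.003,0]},{"claw":0.4,"linear":[0.5,0,0],"rotation":[0,0,0]},{"claw":0.4,"linear":[0.5,0,0],"rotation":[0,0,0]},{"claw":0.4,"linear":[0,0,0],"rotation":[0,0,0]}]}}

```text
time: 6.17
position: [0.5845, 0.072, 0.251]
tool_rot: [-0.532, 1.5, 0.527]
ft_force: [0.2, -0.5, -1.1]
grip_width: 0.58
```

```bash
python3 -c "
from h import *
go([.5845,.072,.242],38.65)"
```

```text
t 6.17 p [0.5845 0.072  0.251 ] x [ 0.006 -0.002 -1.   ] jaw yaw 38.8 j [-0.59  0.17  0.48  1.53 -0.08  1.46  0.57] w 0.58 F [ 0.2 -0.5 -1.1]
shift units [ 0.36  0.   -0.  ]
  turn to yaw+0 [0.002 0.002 0.003]
  turn to yaw+180 [-1.998 -0.005  0.003]
```

Request:
{"op": "play_rows", "data": {"targets": [{"claw":0.4,"linear":[0.3,0,0],"rotation":[0,0,0]},{"claw":1,"linear":[0,0,0],"rotation":[0,0,0]},{"claw":1,"linear":[0,0,0],"rotation":[0,0,0]},{"claw":1,"linear":[0,0,0],"rotation":[0,0,0]},{"claw":1,"linear":[0,0,0],"rotation":[0,0,0]},{"claw":1,"linear":[0,0,0],"rotation":[0,0,0]},{"claw":1,"linear":[0,0,0],"rotation":[0,0,0]},{"claw":1,"linear":[0,0,0],"rotation":[0,0,0]},{"claw":1,"linear":[0,0,0],"rotation":[0,0,0]},{"claw":1,"linear":[0,0,0],"rotation":[0,0,0]}], "newtons": 40}}

```text
time: 7.0
position: [0.5854, 0.073, 0.2412]
tool_rot: [-0.532, 1.499, 0.527]
ft_force: [0.8, -0.2, -1.0]
grip_width: 0.156
```

Request:
{"op": "play_rows", "data": {"targets": [{"claw":1,"linear":[0,0,0],"rotation":[0.01,0,0]},{"claw":1,"linear":[0,0,0],"rotation":[0.02,0,0]},{"claw":1,"linear":[0,0,0],"rotation":[0.03,0,0]},{"claw":1,"linear":[0,0,0],"rotation":[0.04,0,0]},{"claw":1,"linear":[0,0,0],"rotation":[0.04,0,0]},{"claw":1,"linear":[0,0,0],"rotation":[0.04,0,0]},{"claw":1,"linear":[0,0,0],"rotation":[0.04,0,0]},{"claw":1,"linear":[0,0,0],"rotation":[0.03,0,0]},{"claw":1,"linear":[0,0,0],"rotation":[0.02,0,0]},{"claw":1,"linear":[0,0,0],"rotation":[0.01,0,0]}]}}

```text
time: 7.83
position: [0.5855, 0.073, 0.2412]
tool_rot: [-0.17, 1.558, 0.165]
ft_force: [0.1, -0.3, -0.8]
grip_width: 0.161
```

```bash
python3 -c "
from h import *
s=go([.5845,.072,.242],-83);print(s['torque'])"
```

```text
t 7.83 p [0.5855 0.073  0.2412] x [ 0.007 -0.002 -1.   ] jaw yaw 12.2 j [-0.62  0.17  0.52  1.54 -0.08  1.44  0.11] w 0.161 F [ 0.1 -0.3 -0.8]
shift units [-0.03 -0.03 -0.05]
  turn to yaw+0 [ 1.058  0.005 -0.002]
  turn to yaw+180 [-0.942  0.001  0.005]
[-0.14413104  0.09276011  0.1890822 ]
```

Request:
{"op": "play_rows", "data": {"targets": [{"claw":1,"linear":[0,0,0],"rotation":[0.02,0,0]},{"claw":1,"linear":[0,0,0],"rotation":[0.035,0,0]},{"claw":1,"linear":[0,0,0],"rotation":[0.045,0,0]},{"claw":1,"linear":[0,0,0],"rotation":[0.045,0,0]},{"claw":1,"linear":[0,0,0],"rotation":[0.045,0,0]},{"claw":1,"linear":[0,0,0],"rotation":[0.045,0,0]},{"claw":1,"linear":[0,0,0],"rotation":[0.045,0,0]},{"claw":1,"linear":[0,0,0],"rotation":[0.045,0,0]},{"claw":1,"linear":[0,0,0],"rotation":[0.045,0,0]},{"claw":1,"linear":[0,0,0],"rotation":[0.045,0,0]}]}}

```text
time: 8.67
position: [0.5858, 0.0729, 0.2413]
tool_rot: [0.366, 1.532, -0.368]
ft_force: [1.3, -0.6, -1.5]
grip_width: 0.158
```

Request:
{"op": "play_rows", "data": {"targets": [{"claw":1,"linear":[0,0,0],"rotation":[0.045,0,0]},{"claw":1,"linear":[0,0,0],"rotation":[0.045,0,0]},{"claw":1,"linear":[0,0,0],"rotation":[0.045,0,0]},{"claw":1,"linear":[0,0,0],"rotation":[0.045,0,0]},{"claw":1,"linear":[0,0,0],"rotation":[0.045,0,0]},{"claw":1,"linear":[0,0,0],"rotation":[0.045,0,0]},{"claw":1,"linear":[0,0,0],"rotation":[0.045,0,0]},{"claw":1,"linear":[0,0,0],"rotation":[0.035,0,0]},{"claw":1,"linear":[0,0,0],"rotation":[0.025,0,0]},{"claw":1,"linear":[0,0,0],"rotation":[0.015,0,0]}]}}

```text
time: 9.5
position: [0.5859, 0.0728, 0.2413]
tool_rot: [0.868, 1.383, -0.865]
ft_force: [1.5, -0.7, -0.3]
grip_width: 0.162
```

```bash
python3 -c "
from h import *
s=go([.5845,.072,.242],-83);print(s['torque'])"
```

```text
t 9.5 p [0.5859 0.0728 0.2413] x [ 0.007 -0.003 -1.   ] jaw yaw -63.9 j [-0.73  0.18  0.64  1.54 -0.11  1.44 -1.19] w 0.162 F [ 1.5 -0.7 -0.3]
shift units [-0.03 -0.07  0.  ]
  turn to yaw+0 [ 0.212  0.003 -0.004]
  turn to yaw+180 [-1.788  0.006  0.004]
[-0.01465167  0.26271561  0.24318604]
```

Request:
{"op": "play_rows", "data": {"targets": [{"claw":1,"linear":[0,0,0],"rotation":[0.03,0,0]},{"claw":1,"linear":[0,0,0],"rotation":[0.04,0,0]},{"claw":1,"linear":[0,0,0],"rotation":[0.045,0,0]},{"claw":1,"linear":[0,0,0],"rotation":[0.04,0,0]},{"claw":1,"linear":[0,0,0],"rotation":[0.03,0,0]},{"claw":1,"linear":[0,0,0],"rotation":[0.02,0,0]},{"claw":1,"linear":[0,0,0],"rotation":[0.01,0,0]},{"claw":1,"linear":[0,0,0],"rotation":[0,0,0]},{"claw":0,"linear":[0,0,0],"rotation":[0,0,0]},{"claw":0,"linear":[0,0,0],"rotation":[0,0,0]}]}}

```text
time: 10.33
position: [0.5859, 0.0727, 0.2416]
tool_rot: [1.137, 1.248, -1.131]
ft_force: [-0.1, 0.4, -0.6]
grip_width: 0.238
```

Request:
{"op": "play_rows", "data": {"targets": [{"claw":0,"linear":[0,0,0],"rotation":[0,0,0]},{"claw":0,"linear":[0,0,0],"rotation":[0,0,0]},{"claw":0,"linear":[0,0,0],"rotation":[0,0,0]},{"claw":0,"linear":[0,0,0],"rotation":[0,0,0]},{"claw":0,"linear":[-0.4,0,0],"rotation":[0,0,0]},{"claw":0,"linear":[-1,0,0],"rotation":[0,0,0]},{"claw":0,"linear":[-1,0,0],"rotation":[0,0,0]},{"claw":0,"linear":[-1,0,0],"rotation":[0,0,0]},{"claw":0,"linear":[-1,0,0],"rotation":[0,0,0]}]}}

```text
time: 11.08
position: [0.5814, 0.0726, 0.3526]
tool_rot: [1.13, 1.255, -1.139]
ft_force: [0.0, -0.4, 0.2]
grip_width: 0.904
```

```bash
python3 - <<'E'
from h import *
st=go([.54,-.15,.36],-83)
w=get_image('wrist');t=get_image('top')
o=np.zeros((420,800,3),np.uint8);o[:,:560]=w;o[:240,560:]=cv2.resize(t[80:230,180:330],(240,240));cv2.imwrite('pics/m3.png',o)
E
```

```text
t 11.08 p [0.5814 0.0726 0.3526] x [-0.003 -0.004 -1.   ] jaw yaw -84.2 j [-0.75  0.18  0.69  1.33 -0.11  1.67 -1.55] w 0.904 F [ 0.  -0.4  0.2]
shift units [-0.26 -2.55  8.69]
  turn to yaw+0 [-0.013  0.002  0.002]
  turn to yaw+180 [ 1.987  0.004 -0.004]
```

View pics/m3.png

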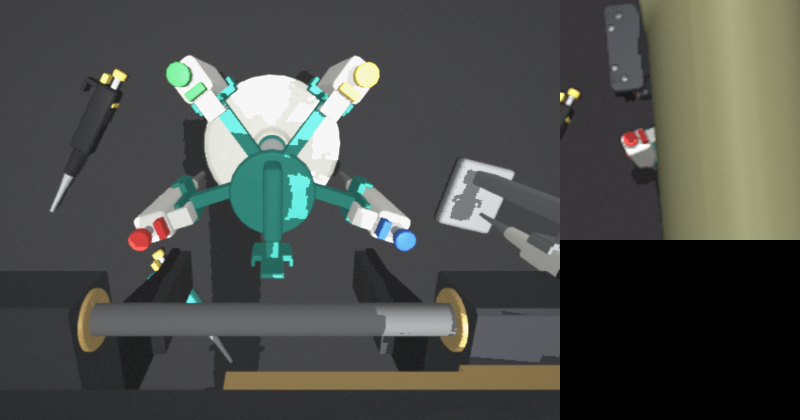

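The crop shows all four still hanging, with the ridge turned. The empty hanger (272,260) now points at the robot. The buttons are at green (179,74), yellow (367,74), red (140,240), blue (405,240). I'll move over towards the orange pipette.

Request:
{"op": "play_rows", "data": {"targets": [{"claw":0,"linear":[0,-0.37,1],"rotation":[0,0,0]},{"claw":0,"linear":[0,-0.37,1],"rotation":[0,0,0]},{"claw":0,"linear":[0,-0.37,1],"rotation":[0,0,0]},{"claw":0,"linear":[0,-0.37,1],"rotation":[0,0,0]},{"claw":0,"linear":[0,-0.37,1],"rotation":[0,0,0]},{"claw":0,"linear":[0,-0.37,1],"rotation":[0,0,0]},{"claw":0,"linear":[0,-0.37,1],"rotation":[0,0,0]},{"claw":0,"linear":[0,-0.37,1],"rotation":[0,0,0]},{"claw":0,"linear":[0,-0.37,1],"rotation":[0,0,0]}]}}

```text
time: 11.93
position: [0.5245, -0.16, 0.3581]
tool_rot: [1.125, 1.257, -1.115]
ft_force: [1.3, 0.5, -0.1]
grip_width: 0.999
```

Request:
{"op": "play_rows", "data": {"targets": [{"claw":0,"linear":[0,-0.37,1],"rotation":[0.07,0,0]},{"claw":0,"linear":[0,-0.37,1],"rotation":[0.07,0,0]},{"claw":0,"linear":[0,-0.2,0.4],"rotation":[0,0,0]},{"claw":0,"linear":[0,0,0],"rotation":[0,0,0]}]}}

```text
time: 12.27
position: [0.4983, -0.2302, 0.3589]
tool_rot: [1.3, 1.144, -1.289]
ft_force: [-0.3, -0.0, -0.2]
grip_width: 1.0
```

```bash
python3 - <<'E'
from h import *
from scipy.optimize import least_squares
st=go([.5156,-.2426,.32],-97)
w=get_image('wrist');cv2.imwrite('pics/w2.png',w);C=cam('wrist',st)
for q in([.5156,-.2426,.287],[.5156,-.2426,.25],[.5385,-.245,.25],[.573,-.25,.22]):print(proj(C,q))
for x in blobs(w,3,18)[0]:print(x)
t=get_image('top')
for x in blobs(t,0,25,roi=(400,140,480,220))[0]:print('top',x)
o=w[100:400,100:460];cv2.imwrite('pics/w2c.png',cv2.resize(o,(720,600)))
E
```

```text
t 12.27 p [ 0.4983 -0.2302  0.3589] x [ 0.009 -0.001 -1.   ] jaw yaw -96.8 j [-0.46  0.08  0.92  1.42 -0.07  1.66 -1.24] w 1.0 F [-0.3 -0.  -0.2]
shift units [1.56 0.73 0.41]
  turn to yaw+0 [ 0.002 -0.    -0.006]
  turn to yaw+180 [-1.998  0.009 -0.   ]
[283.80566078 180.24566683]
[282.56004247 170.71069728]
[282.39248169 143.90155416]
[282.83358871 100.5039618 ]
(array([283.5, 159.4]), [274, 154, 21, 11, 116])
(array([283.7, 180.3]), [273, 169, 22, 23, 387])
```

View pics/w2c.png

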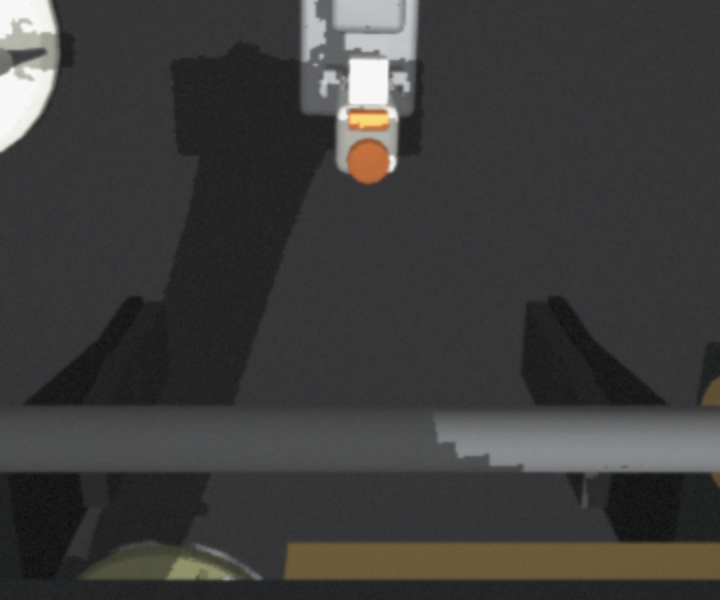

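The button is at (283.7,180.3) in the full wrist frame, within 0.2 px of the prediction, so the position (0.5156,-0.2426) at z 0.287 is confirmed. The pipette is aligned with the jaws. Next I refit the carousel and line up.

```bash
python3 - <<'E'
from h import *
from scipy.optimize import least_squares
m=dict(position=np.array([0.5814,0.0726,0.3526]),tool_rot=np.array([1.13,1.255,-1.139]))
C=cam('wrist',m)
px=dict(green=(179,74),yellow=(367,74),red=(140,240),blue=(405,240))
# buttons are rotated: order by position: now empty->(ccw)
P={k:onz(C,v,.287)[:2] for k,v in px.items()}
idx=dict(blue=1,yellow=2,green=3,red=4)
f=lambda p:np.concatenate([p[:2]+p[2]*np.array([np.cos(p[3]+idx[k]*1.2566),np.sin(p[3]+idx[k]*1.2566)])-P[k] for k in P])
r=least_squares(f,[.58,.07,.107,-3]);print(r.x,np.degrees(r.x[3]),(r.fun*1e3).round(1))
T=cam('top');W=cam('wrist',get_state())
print('orange',tri((T,(452.6,180.7)),(W,(283.7,180.3))))
go([.518,-.243,.30],-97)
E
```

```text
[ 0.5866309   0.0710644   0.11009571 -3.04210476] -174.29976381135708 [-0.1  0.1 -0.2 -0.1  0.1  0.1  0.2 -0.1]
orange (array([ 0.51631035, -0.24049494,  0.28724792]), [array([-0.7, -0.6]), array([1.7, 1.3])])
t 12.37 p [ 0.5    -0.2272  0.3587] x [ 0.01  0.   -1.  ] jaw yaw -96.5 j [-0.46  0.08  0.92  1.42 -0.07  1.66 -1.24] w 1.001 F [ 0.3  0.7 -0.3]
shift units [2.36 0.76 0.55]
  turn to yaw+0 [ 0.005 -0.001 -0.006]
  turn to yaw+180 [-1.995e+00  9.000e-03 -1.000e-03]
```

Request:
{"op": "play_rows", "data": {"targets": [{"claw":0,"linear":[0,0.76,0.55],"rotation":[0.005,0,-0.006]},{"claw":0,"linear":[0.8,0,0],"rotation":[0,0,0]},{"claw":0,"linear":[0.8,0,0],"rotation":[0,0,0]},{"claw":0,"linear":[0,0,0],"rotation":[0,0,0]},{"claw":0,"linear":[0,0,0],"rotation":[0,0,0]}]}}

```text
time: 12.78
position: [0.5252, -0.23, 0.3151]
tool_rot: [1.28, 1.17, -1.279]
ft_force: [-0.6, -0.5, 0.7]
grip_width: 1.0
```

```bash
python3 - <<'E'
from h import *
st=go([.518,-.243,.192],-97);C=cam('wrist',st)
w=get_image('wrist')
for x in blobs(w,3,18)[0]:print(x,onz(C,x[0],.287))
print(proj(C,[.5156,-.2426,.287]))
E
```

```text
t 12.78 p [ 0.5252 -0.23    0.3151] x [-0.004  0.005 -1.   ] jaw yaw -95.4 j [-0.43  0.17  0.93  1.45 -0.14  1.6  -1.17] w 1.0 F [-0.6 -0.5  0.7]
shift units [ 4.92 -0.22  0.57]
  turn to yaw+0 [ 0.018 -0.003  0.003]
  turn to yaw+180 [-1.982 -0.004 -0.004]
(array([290.3, 206.7]), [280, 200, 22, 14, 295]) [ 0.53429223 -0.24407007  0.287     ]
(array([290.1, 232.4]), [278, 219, 26, 27, 523]) [ 0.51616803 -0.24249645  0.287     ]
[290.31979917 233.16752285]
```

Request:
{"op": "play_rows", "data": {"targets": [{"claw":0,"linear":[0,-0.2,0.57],"rotation":[0.018,0,0]},{"claw":0,"linear":[0,0,0],"rotation":[0,0,0]},{"claw":0,"linear":[0.8,0,0],"rotation":[0,0,0]},{"claw":0,"linear":[0.8,0,0],"rotation":[0,0,0]},{"claw":0,"linear":[0,0,0],"rotation":[0,0,0]}]}}

```text
time: 13.25
position: [0.5211, -0.2441, 0.2804]
tool_rot: [1.304, 1.149, -1.29]
ft_force: [-0.9, 0.8, -0.7]
grip_width: 0.999
```

```bash
python3 - <<'E'
from h import *
st=go([.519,-.243,.192],-97)
E
```

```text
t 13.25 p [ 0.5211 -0.2441  0.2804] x [ 0.007  0.004 -1.   ] jaw yaw -96.9 j [-0.42  0.17  0.94  1.52 -0.14  1.52 -1.17] w 0.999 F [-0.9  0.8 -0.7]
shift units [ 3.54 -0.11 -0.02]
  turn to yaw+0 [ 0.001 -0.003 -0.004]
  turn to yaw+180 [-1.999  0.006 -0.005]
```

Request:
{"op": "play_rows", "data": {"targets": [{"claw":0,"linear":[0.8,-0.1,0],"rotation":[0,0,0]},{"claw":0,"linear":[0.8,0,0],"rotation":[0,0,0]},{"claw":0,"linear":[0.8,0,0],"rotation":[0,0,0]},{"claw":0,"linear":[0.6,0,0],"rotation":[0,0,0]},{"claw":0,"linear":[0,0,0],"rotation":[0,0,0]}]}}

```text
time: 13.67
position: [0.5218, -0.2468, 0.2118]
tool_rot: [1.312, 1.138, -1.282]
ft_force: [-0.3, -0.1, -1.0]
grip_width: 0.998
```

```bash
python3 - <<'E'
from h import *
st=go([.519,-.243,.192],-97)
E
```

```text
t 13.67 p [ 0.5218 -0.2468  0.2118] x [ 0.019  0.004 -1.   ] jaw yaw -97.0 j [-0.41  0.19  0.93  1.64 -0.17  1.38 -1.15] w 0.998 F [-0.3 -0.1 -1. ]
shift units [ 0.79 -0.14 -0.13]
  turn to yaw+0 [-0.001 -0.004 -0.012]
  turn to yaw+180 [ 1.999 -0.019  0.006]
```

Request:
{"op": "play_rows", "data": {"targets": [{"claw":0,"linear":[0.75,-0.14,-0.13],"rotation":[0,-0.004,-0.012]},{"claw":0,"linear":[0,0,0],"rotation":[0,0,0]},{"claw":0,"linear":[0,0,0],"rotation":[0,0,0]}]}}

```text
time: 13.92
position: [0.5206, -0.2446, 0.1967]
tool_rot: [1.301, 1.144, -1.297]
ft_force: [-0.3, -1.0, 0.5]
grip_width: 1.001
```

```bash
python3 - <<'E'
from h import *
st=go([.519,-.243,.192],-97)
E
```

```text
t 13.92 p [ 0.5206 -0.2446  0.1967] x [ 0.004 -0.001 -1.   ] jaw yaw -97.1 j [-0.41  0.2   0.93  1.66 -0.17  1.36 -1.15] w 1.001 F [-0.3 -1.   0.5]
shift units [ 0.19 -0.07 -0.05]
  turn to yaw+0 [-0.001  0.001 -0.003]
  turn to yaw+180 [ 1.999e+00 -4.000e-03 -1.000e-03]
```

Request:
{"op": "play_rows", "data": {"targets": [{"claw":0.6,"linear":[0.12,-0.07,-0.05],"rotation":[0,0,0]},{"claw":0.6,"linear":[0,0,0],"rotation":[0,0,0]},{"claw":0.6,"linear":[0,0,0],"rotation":[0,0,0]},{"claw":0.6,"linear":[0,0,0],"rotation":[0,0,0]},{"claw":1,"linear":[0,0,0],"rotation":[0,0,0]},{"claw":1,"linear":[0,0,0],"rotation":[0,0,0]},{"claw":1,"linear":[0,0,0],"rotation":[0,0,0]},{"claw":1,"linear":[0,0,0],"rotation":[0,0,0]},{"claw":1,"linear":[0,0,0],"rotation":[0,0,0]},{"claw":1,"linear":[0,0,0],"rotation":[0,0,0]}], "newtons": 25}}

```text
time: 14.75
position: [0.5212, -0.2442, 0.1982]
tool_rot: [1.304, 1.139, -1.293]
ft_force: [-1.4, 1.5, 0.7]
grip_width: 0.326
```

```bash
python3 - <<'E'
from h import *
st=go([.519,-.243,.192],-97);C=cam('wrist',st)
w=get_image('wrist')
for x in blobs(w,3,18)[0]:print(x,onz(C,x[0],.287))
E
```

```text
t 14.75 p [ 0.5212 -0.2442  0.1982] x [ 0.01  -0.002 -1.   ] jaw yaw -97.1 j [-0.42  0.2   0.93  1.66 -0.16  1.36 -1.16] w 0.326 F [-1.4  1.5  0.7]
shift units [ 0.25 -0.09 -0.04]
  turn to yaw+0 [-0.001  0.001 -0.007]
  turn to yaw+180 [ 1.999e+00 -1.100e-02 -1.000e-03]
(array([269.6, 286.5]), [250, 272, 40, 29, 1105]) [ 0.53809933 -0.24673665  0.287     ]
(array([269.9, 347. ]), [247, 336, 47, 27, 1006]) [ 0.51328101 -0.24369126  0.287     ]
```

Request:
{"op": "play_rows", "data": {"targets": [{"claw":1,"linear":[0,0,0],"rotation":[0,0,0]},{"claw":1,"linear":[0,0,0],"rotation":[0,0,0]},{"claw":1,"linear":[-0.3,0,0],"rotation":[0,0,0]},{"claw":1,"linear":[-0.4,0,0],"rotation":[0,0,0]},{"claw":1,"linear":[-0.4,0,0],"rotation":[0,0,0]},{"claw":1,"linear":[-0.4,0,0],"rotation":[0,0,0]},{"claw":1,"linear":[0,0,0],"rotation":[0,0,0]}]}}

```text
time: 15.38
position: [0.5203, -0.244, 0.2391]
tool_rot: [1.303, 1.139, -1.294]
ft_force: [0.4, -0.1, -1.3]
grip_width: 0.298
```

```bash
python3 - <<'E'
from h import *
st=go([.519,-.243,.27],-97)
s=get_image('side')
for x in blobs(s,0,18,roi=(320,170,400,300))[0]:print(x)
w=get_image('wrist')
for x in blobs(w,3,18)[0]:print(x)
E
```

```text
t 15.38 p [ 0.5203 -0.244   0.2391] x [ 0.009 -0.003 -1.   ] jaw yaw -97.1 j [-0.43  0.17  0.93  1.6  -0.14  1.43 -1.18] w 0.298 F [ 0.4 -0.1 -1.3]
shift units [-1.24 -0.04 -0.03]
  turn to yaw+0 [-0.001  0.001 -0.006]
  turn to yaw+180 [ 1.999e+00 -9.000e-03 -1.000e-03]
(array([271.9, 286.1]), [252, 272, 41, 29, 1132])
(array([272.6, 346.9]), [250, 336, 46, 27, 994])
```

Request:
{"op": "play_rows", "data": {"targets": [{"claw":1,"linear":[-0.5,0,0],"rotation":[0,0,0]},{"claw":1,"linear":[-0.6,0,0],"rotation":[0,0,0]},{"claw":1,"linear":[-0.6,0,0],"rotation":[0,0,0]},{"claw":1,"linear":[-0.2,-0.3,0],"rotation":[0,0,0]},{"claw":1,"linear":[0,-0.6,-0.1],"rotation":[0,0,0]},{"claw":1,"linear":[0,-0.7,-0.1],"rotation":[0,0,0]},{"claw":1,"linear":[0,-0.7,-0.1],"rotation":[0,0,0]},{"claw":1,"linear":[0,-0.6,-0.2],"rotation":[0,0,0]},{"claw":1,"linear":[0,-0.4,-0.4],"rotation":[0,0,0]},{"claw":1,"linear":[0,-0.1,-0.6],"rotation":[0,0,0]}]}}

```text
time: 16.32
position: [0.4311, -0.1987, 0.2862]
tool_rot: [1.303, 1.139, -1.308]
ft_force: [1.1, -0.3, -1.2]
grip_width: 0.296
```

```bash
python3 - <<'E'
from h import *
st=go([.435,.055,.285],-84.3)
E
```

```text
t 16.32 p [ 0.4311 -0.1987  0.2862] x [ 0.    -0.005 -1.   ] jaw yaw -97.6 j [-0.55 -0.18  0.82  1.72  0.13  1.54 -1.45] w 0.296 F [ 1.1 -0.3 -1.2]
shift units [ -0.    -1.19 -10.08]
  turn to yaw+0 [-0.148  0.003 -0.   ]
  turn to yaw+180 [ 1.852e+00 -1.000e-03 -5.000e-03]
```

Request:
{"op": "play_rows", "data": {"targets": [{"claw":1,"linear":[0,0.06,-0.8],"rotation":[0,0,0]},{"claw":1,"linear":[0,0.06,-0.8],"rotation":[0,0,0]},{"claw":1,"linear":[0,0.06,-0.8],"rotation":[0,0,0]},{"claw":1,"linear":[0,0.06,-0.8],"rotation":[0,0,0]},{"claw":1,"linear":[0,0.06,-0.8],"rotation":[0,0,0]},{"claw":1,"linear":[0,0.02,-0.8],"rotation":[0,0,0]},{"claw":1,"linear":[0,-0.1,-0.8],"rotation":[0,0,0]},{"claw":1,"linear":[0,-0.1,-0.8],"rotation":[0,0,0]},{"claw":1,"linear":[0,-0.1,-0.8],"rotation":[-0.02,0,0]},{"claw":1,"linear":[0,-0.1,-0.8],"rotation":[-0.03,0,0]}]}}

```text
time: 17.15
position: [0.4482, 0.003, 0.2864]
tool_rot: [1.255, 1.177, -1.252]
ft_force: [0.3, 0.1, -1.2]
grip_width: 0.296
```

```bash
python3 - <<'E'
from h import *
st=go([.455,.0587,.285],-84.3)
E
```

```text
t 17.15 p [0.4482 0.003  0.2864] x [ 0.002 -0.001 -1.   ] jaw yaw -93.5 j [-0.69 -0.2   0.53  1.77  0.1   1.54 -1.8 ] w 0.296 F [ 0.3  0.1 -1.2]
shift units [ 0.05  0.14 -2.24]
  turn to yaw+0 [-0.102  0.    -0.002]
  turn to yaw+180 [ 1.898e+00 -2.000e-03 -1.000e-03]
```

Request:
{"op": "play_rows", "data": {"targets": [{"claw":1,"linear":[0,0.05,-0.7],"rotation":[-0.035,0,0]},{"claw":1,"linear":[0,0.05,-0.7],"rotation":[-0.035,0,0]},{"claw":1,"linear":[0,0.05,-0.5],"rotation":[-0.03,0,0]},{"claw":1,"linear":[0,0,-0.2],"rotation":[0,0,0]},{"claw":1,"linear":[0,0,0],"rotation":[0,0,0]},{"claw":1,"linear":[0,0,0],"rotation":[0,0,0]}]}}

```text
time: 17.65
position: [0.4504, 0.0656, 0.2858]
tool_rot: [1.115, 1.265, -1.114]
ft_force: [0.2, -0.8, -1.5]
grip_width: 0.297
```

```bash
python3 - <<'E'
from h import *
st=go([.4812,.0613,.25],-84.3);C=cam('wrist',st)
w=get_image('wrist');cv2.imwrite('pics/w3.png',w)
u=np.array([-.995,-.0993,0]);v=np.array([.0993,-.995,0]);ax=np.array([.586,.0718,0])
print('lip',[proj(C,ax+.085*u+k*v+[0,0,.25]).round(1) for k in(-.011,0,.011)],'ridge',[proj(C,ax+k*u+[0,0,.306]).round(1) for k in(-.028,0,.028)])
print('btn',[proj(C,ax+.1105*np.array([np.cos(a),np.sin(a),0])+[0,0,.287]).round(1) for a in np.radians(-174.3+72*np.arange(1,5))])
E
```

```text
t 17.65 p [0.4504 0.0656 0.2858] x [ 0.002 -0.001 -1.   ] jaw yaw -82.7 j [-0.75 -0.17  0.48  1.75  0.08  1.54 -1.72] w 0.297 F [ 0.2 -0.8 -1.5]
shift units [1.43 1.2  0.32]
  turn to yaw+0 [ 0.018  0.001 -0.001]
  turn to yaw+180 [-1.982e+00  2.000e-03  1.000e-03]
lip [array([266.3, 143.4]), array([283.3, 143.9]), array([300.3, 144.4])] ridge [array([ 297.5, -114.8]), array([294.4, -36.1]), array([291.6,  34.7])]
btn [array([494.2,  59.6]), array([ 459.6, -266.2]), array([ 142.4, -278.3]), array([81.9, 47.2])]
```

View pics/w3.png

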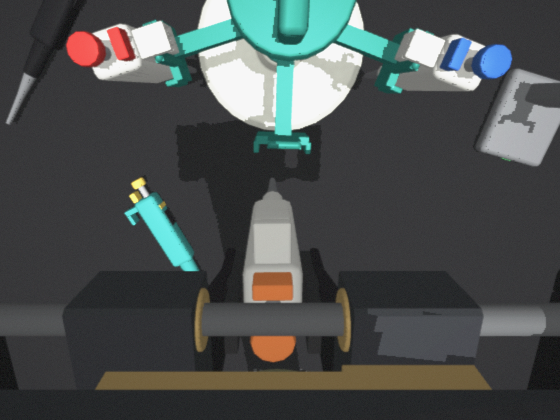

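Wrist view: the empty hanger is centred at (283,143) and matches the prediction (283.3,143.9). Blue is at (495,62) and red at (86,48), about 2 px from prediction. The orange pipette is held upright with its hook towards the hanger. I'll check the lip centre by mask.

```bash
python3 - <<'E'
from h import *
w=cv2.imread('pics/w3.png')
b,m=blobs(w,76,98,90,40,20,roi=(240,125,330,160))
for x in b:print(x)
for v in range(126,158,2):
    c=np.where(m[v])[0]; print(v,(c.min(),c.max(),c.mean().round(1),len(c)) if len(c) else None)
for n,a,h in(('blue',100,125),('red',0,6)): print(n,[x for x in blobs(w,a,h,roi=(60,20,520,90),amin=200)[0]])
E
```

```text
(array([282.4, 139.3]), [253, 125, 59, 29, 1103])
126 (np.int64(275), np.int64(290), np.float64(282.5), 16)
128 (np.int64(275), np.int64(290), np.float64(282.5), 16)
130 (np.int64(275), np.int64(291), np.float64(283.0), 17)
132 (np.int64(257), np.int64(304), np.float64(280.5), 48)
134 (np.int64(257), np.int64(306), np.float64(281.5), 50)
136 (np.int64(255), np.int64(308), np.float64(281.5), 54)
138 (np.int64(255), np.int64(309), np.float64(282.0), 55)
140 (np.int64(254), np.int64(309), np.float64(281.5), 56)
142 (np.int64(253), np.int64(310), np.float64(281.5), 58)
144 (np.int64(253), np.int64(311), np.float64(283.1), 56)
146 (np.int64(253), np.int64(311), np.float64(284.6), 52)
148 (np.int64(253), np.int64(310), np.float64(284.0), 51)
150 (np.int64(253), np.int64(310), np.float64(284.6), 14)
152 (np.int64(254), np.int64(310), np.float64(284.1), 11)
154 None
156 None
blue [(array([455.6,  54.2]), [440, 38, 31, 33, 621]), (array([492.1,  61.3]), [471, 44, 42, 36, 1133])]
red [(array([120.6,  43.8]), [107, 27, 28, 34, 594]), (array([85.1, 48.8]), [66, 31, 40, 36, 1119])]
```

Request:
{"op": "play_rows", "data": {"targets": [{"claw":1,"linear":[0,0.3,0.3],"rotation":[0.015,0,0]},{"claw":1,"linear":[0,0.5,0],"rotation":[0,0,0]},{"claw":1,"linear":[0.3,0.35,0],"rotation":[0,0,0]},{"claw":1,"linear":[0.6,0,0],"rotation":[0,0,0]},{"claw":1,"linear":[0.5,0,0],"rotation":[0,0,0]},{"claw":1,"linear":[0,0,0],"rotation":[0,0,0]},{"claw":1,"linear":[0,0,0],"rotation":[0,0,0]}]}}

```text
time: 18.28
position: [0.4853, 0.052, 0.2491]
tool_rot: [1.147, 1.243, -1.145]
ft_force: [-0.0, 2.1, 0.1]
grip_width: 0.297
```

```bash
python3 - <<'E'
from h import *
st=go([.480,.0613,.199],-84.3)
E
```

```text
t 18.28 p [0.4853 0.052  0.2491] x [ 0.004 -0.002 -1.   ] jaw yaw -85.2 j [-0.73 -0.08  0.53  1.76  0.05  1.45 -1.69] w 0.297 F [-0.   2.1  0.1]
shift units [ 2.   -0.19 -0.39]
  turn to yaw+0 [-0.01   0.002 -0.003]
  turn to yaw+180 [ 1.99  -0.004 -0.003]
```

Request:
{"op": "play_rows", "data": {"targets": [{"claw":1,"linear":[0,-0.2,-0.3],"rotation":[-0.01,0,-0.003]},{"claw":1,"linear":[0,0,0],"rotation":[0,0,0]},{"claw":1,"linear":[0,0,0],"rotation":[0,0,0]}]}}

```text
time: 18.53
position: [0.48, 0.0581, 0.2499]
tool_rot: [1.134, 1.252, -1.138]
ft_force: [-0.4, 0.3, -0.6]
grip_width: 0.302
```

```bash
python3 - <<'E'
from h import *
st=go([.480,.0613,.199],-84.3)
E
```

```text
t 18.53 p [0.48   0.0581 0.2499] x [ 0.    -0.003 -1.   ] jaw yaw -84.4 j [-0.73 -0.09  0.52  1.76  0.05  1.46 -1.69] w 0.302 F [-0.4  0.3 -0.6]
shift units [ 2.04  0.01 -0.13]
  turn to yaw+0 [-0.001  0.002  0.   ]
  turn to yaw+180 [ 1.999  0.    -0.003]
```

Request:
{"op": "play_rows", "data": {"targets": [{"claw":1,"linear":[0,0,-0.14],"rotation":[0,0,0]},{"claw":1,"linear":[0.3,0,0],"rotation":[0,0,0]},{"claw":1,"linear":[0,0,0],"rotation":[0,0,0]},{"claw":1,"linear":[0,0,0],"rotation":[0,0,0]}]}}

```text
time: 18.87
position: [0.4805, 0.0624, 0.2434]
tool_rot: [1.135, 1.25, -1.135]
ft_force: [0.6, 1.0, -0.0]
grip_width: 0.301
```

```bash
python3 - <<'E'
from h import *
st=go([.480,.0613,.199],-84.3);C=cam('wrist',st)
w=get_image('wrist');s=get_image('side')
u=np.array([-.995,-.0993,0]);v=np.array([.0993,-.995,0]);ax=np.array([.5845,.0718,0])
print('lip',[proj(C,ax+.085*u+k*v+[0,0,.25]).round(1) for k in(-.011,0,.011)])
o=np.zeros((600,800,3),np.uint8)
o[:,:400]=cv2.resize(w[100:400,172:372],(400,600),interpolation=2)
o[:,400:]=cv2.resize(s[130:280,240:340],(400,600),interpolation=2)
cv2.imwrite('pics/m4.png',o)
E
```

```text
t 18.87 p [0.4805 0.0624 0.2434] x [ 0.003 -0.002 -1.   ] jaw yaw -84.3 j [-0.74 -0.09  0.52  1.77  0.05  1.44 -1.7 ] w 0.301 F [ 0.6  1.  -0. ]
shift units [ 1.78 -0.03  0.04]
  turn to yaw+0 [-0.     0.002 -0.002]
  turn to yaw+180 [ 2.    -0.003 -0.003]
lip [array([251.8, 209.6]), array([271.4, 209.5]), array([291. , 209.5])]
```

View pics/m4.png

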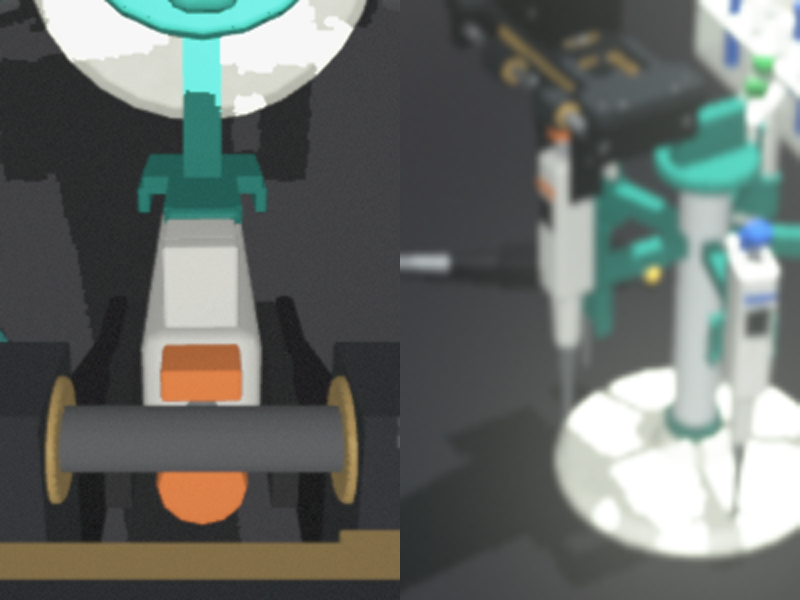

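```bash
python3 - <<'E'
from h import *
st=go([.480,.0613,.199],-84.3);C=cam('wrist',st)
ax=np.array([.5845,.0718]);u=np.array([-.995,-.0993])
for p,z in(((273,210),.282),((273,222),.302),((273,202),.25),((273,355),.333)):
    q=onz(C,p,z);print(p,z,q.round(4),'R',((q[:2]-ax)@u).round(4))
E
```

```text
t 18.97 p [0.4803 0.0623 0.2433] x [ 0.003 -0.003 -1.   ] jaw yaw -84.3 j [-0.74 -0.09  0.52  1.77  0.05  1.44 -1.7 ] w 0.299 F [-0.3  0.2 -1.7]
shift units [ 1.77 -0.02  0.03]
  turn to yaw+0 [-0.     0.002 -0.002]
  turn to yaw+180 [ 2.    -0.003 -0.003]
(273, 210) 0.282 [0.5099 0.0634 0.282 ] R 0.0751
(273, 222) 0.302 [0.511  0.0636 0.302 ] R 0.0739
(273, 202) 0.25 [0.5043 0.0627 0.25  ] R 0.0807
(273, 355) 0.333 [0.4702 0.0597 0.333 ] R 0.115
```

Request:
{"op": "play_rows", "data": {"targets": [{"claw":1,"linear":[0.2,0.05,0.03],"rotation":[0,0,0]},{"claw":1,"linear":[0.35,0,0],"rotation":[0,0,0]},{"claw":1,"linear":[0.35,0,0],"rotation":[0,0,0]},{"claw":1,"linear":[0.2,0,0],"rotation":[0,0,0]},{"claw":1,"linear":[0,0,0],"rotation":[0,0,0]},{"claw":1,"linear":[0,0,0],"rotation":[0,0,0]}]}}

```text
time: 19.47
position: [0.4809, 0.0609, 0.2119]
tool_rot: [1.134, 1.251, -1.138]
ft_force: [-0.4, 0.1, -1.1]
grip_width: 0.297
```

```bash
python3 - <<'E'
from h import *
st=go([.4815,.0613,.199],-84.3)
E
```

```text
t 19.47 p [0.4809 0.0609 0.2119] x [ 0.001 -0.003 -1.   ] jaw yaw -84.4 j [-0.73 -0.07  0.53  1.82  0.04  1.38 -1.69] w 0.297 F [-0.4  0.1 -1.1]
shift units [ 0.52  0.03 -0.02]
  turn to yaw+0 [-0.001  0.002 -0.   ]
  turn to yaw+180 [ 1.999 -0.    -0.003]
```

Request:
{"op": "play_rows", "data": {"targets": [{"claw":1,"linear":[0.2,0.02,0],"rotation":[0,0,0]},{"claw":1,"linear":[0.15,0,0],"rotation":[0,0,0]},{"claw":1,"linear":[0.1,0,0],"rotation":[0,0,0]},{"claw":1,"linear":[0,0,0],"rotation":[0,0,0]}]}}

```text
time: 19.8
position: [0.482, 0.061, 0.1996]
tool_rot: [1.135, 1.251, -1.137]
ft_force: [0.0, 0.0, 0.5]
grip_width: 0.298
```

```bash
python3 - <<'E'
from h import *
st=go([.4815,.0613,.199],-84.3)
E
```

```text
t 19.8 p [0.482  0.061  0.1996] x [ 0.002 -0.003 -1.   ] jaw yaw -84.4 j [-0.73 -0.06  0.53  1.84  0.04  1.36 -1.68] w 0.298 F [0.  0.  0.5]
shift units [ 0.02 -0.02 -0.02]
  turn to yaw+0 [-0.001  0.002 -0.001]
  turn to yaw+180 [ 1.999e+00 -1.000e-03 -3.000e-03]
```

Request:
{"op": "play_rows", "data": {"targets": [{"claw":1,"linear":[0.1,0,0],"rotation":[0,0,0]},{"claw":1,"linear":[0,0,0],"rotation":[0,0,0]},{"claw":1,"linear":[0,0,0],"rotation":[0,0,0]}]}}

```text
time: 20.05
position: [0.4825, 0.0611, 0.1985]
tool_rot: [1.136, 1.25, -1.136]
ft_force: [-1.0, 0.6, -1.7]
grip_width: 0.296
```

```bash
python3 - <<'E'
from h import *
st=go([.4815,.0613,.197],-84.3);C=cam('wrist',st)
w=get_image('wrist');s=get_image('side')
o=np.zeros((600,800,3),np.uint8)
o[:,:400]=cv2.resize(w[100:400,172:372],(400,600),interpolation=2)
o[:,400:]=cv2.resize(s[130:280,240:340],(400,600),interpolation=2)
cv2.imwrite('pics/m5.png',o)
for x in blobs(w,3,18)[0]:print(x)
E
```

```text
t 20.05 p [0.4825 0.0611 0.1985] x [ 0.003 -0.002 -1.   ] jaw yaw -84.4 j [-0.73 -0.06  0.53  1.84  0.04  1.35 -1.68] w 0.296 F [-1.   0.6 -1.7]
shift units [ 0.06 -0.04 -0.01]
  turn to yaw+0 [-0.001  0.002 -0.002]
  turn to yaw+180 [ 1.999 -0.003 -0.003]
(array([272.1, 286.4]), [252, 272, 41, 29, 1132])
(array([272.3, 347.1]), [249, 336, 47, 27, 1025])
```

View pics/m5.png

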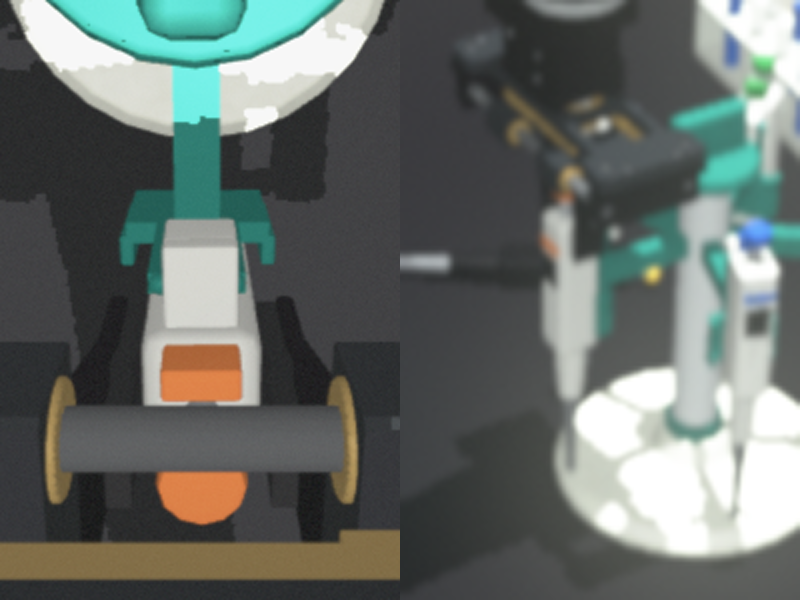

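The hook reaches over the lip: its rear edge is at crop (200,220) on the column side, and the lip's ends show on both sides at (155,280) and (240,280). The gripper still bears the weight, so I lower further in small steps until the load is taken.

Request:
{"op": "play_rows", "data": {"targets": [{"claw":1,"linear":[0.1,-0.02,0],"rotation":[0,0,0]},{"claw":1,"linear":[0.05,0,0],"rotation":[0,0,0]},{"claw":1,"linear":[0,0,0],"rotation":[0,0,0]}]}}

```text
time: 20.4
position: [0.4825, 0.0612, 0.1985]
tool_rot: [1.138, 1.25, -1.134]
ft_force: [-1.1, -1.0, -2.0]
grip_width: 0.299
```

Request:
{"op": "play_rows", "data": {"targets": [{"claw":1,"linear":[0.08,0,0],"rotation":[0,0,0]},{"claw":1,"linear":[0,0,0],"rotation":[0,0,0]}]}}

```text
time: 20.57
position: [0.4826, 0.0613, 0.1984]
tool_rot: [1.139, 1.25, -1.133]
ft_force: [-0.3, -1.1, -2.9]
grip_width: 0.298
```

Request:
{"op": "play_rows", "data": {"targets": [{"claw":1,"linear":[0.08,0,0],"rotation":[0,0,0]},{"claw":1,"linear":[0,0,0],"rotation":[0,0,0]}]}}

```text
time: 20.73
position: [0.4826, 0.0614, 0.1983]
tool_rot: [1.14, 1.251, -1.132]
ft_force: [-0.3, -0.2, -1.3]
grip_width: 0.298
```

Request:
{"op": "play_rows", "data": {"targets": [{"claw":1,"linear":[0.16,0,0],"rotation":[0,0,0]}]}}

```text
time: 20.82
position: [0.4828, 0.0616, 0.1975]
tool_rot: [1.142, 1.251, -1.13]
ft_force: [-14.2, -1.8, 36.9]
grip_width: 0.299
```

Request:
{"op": "play_rows", "data": {"targets": [{"claw":1,"linear":[0.2,0,0],"rotation":[0,0,0]}]}}

```text
time: 20.9
position: [0.4831, 0.0618, 0.1974]
tool_rot: [1.144, 1.252, -1.128]
ft_force: [-15.0, -1.9, 37.3]
grip_width: 0.303
```

The load is on the lip (37 N up at z 0.1975, the expected hung height). I relax the push, then open.

Request:
{"op": "play_rows", "data": {"targets": [{"claw":1,"linear":[0,0,0],"rotation":[0,0,0]},{"claw":1,"linear":[0,0,0],"rotation":[0,0,0]}], "newtons": 10}}

```text
time: 21.07
position: [0.4836, 0.0619, 0.199]
tool_rot: [1.146, 1.252, -1.126]
ft_force: [-1.6, 0.1, -0.2]
grip_width: 0.3
```

Request:
{"op": "play_rows", "data": {"targets": [{"claw":0.5,"linear":[0,0,0],"rotation":[0,0,0]},{"claw":0.5,"linear":[0,0,0],"rotation":[0,0,0]},{"claw":0.2,"linear":[0,0,0],"rotation":[0,0,0]},{"claw":0.2,"linear":[0,0,0],"rotation":[0,0,0]},{"claw":0.2,"linear":[0,0,0],"rotation":[0,0,0]},{"claw":0.2,"linear":[0,0,0],"rotation":[0,0,0]},{"claw":0.2,"linear":[0,0,0],"rotation":[0,0,0]},{"claw":0.2,"linear":[0,0,0],"rotation":[0,0,0]}]}}

```text
time: 21.73
position: [0.4843, 0.0621, 0.1959]
tool_rot: [1.144, 1.25, -1.127]
ft_force: [0.1, -0.3, 0.2]
grip_width: 0.774
```

```bash
python3 - <<'E'
from h import *
st=go([.4815,.0613,.30],-84.3);C=cam('wrist',st)
w=get_image('wrist')
for x in blobs(w,3,18)[0]:print(x)
E
```

```text
t 21.73 p [0.4843 0.0621 0.1959] x [ 0.01   0.005 -1.   ] jaw yaw -84.3 j [-0.73 -0.06  0.53  1.85  0.03  1.34 -1.68] w 0.774 F [ 0.1 -0.3  0.2]
shift units [-4.17 -0.07  0.  ]
  turn to yaw+0 [-0.    -0.003 -0.007]
  turn to yaw+180 [ 2.    -0.01   0.004]
(array([272.6, 290. ]), [252, 277, 42, 26, 1028])
(array([272.5, 350.4]), [249, 336, 48, 34, 1353])
```

Released and still hanging. Now straight up and away, then a final look.

Request:
{"op": "play_rows", "data": {"targets": [{"claw":0.2,"linear":[-0.4,0,0],"rotation":[0,0,0]},{"claw":0.2,"linear":[-0.6,0,0],"rotation":[0,0,0]},{"claw":0.2,"linear":[-0.8,0,0],"rotation":[0,0,0]},{"claw":0.2,"linear":[-0.8,0,0],"rotation":[0,0,0]},{"claw":0.2,"linear":[-0.8,0,0],"rotation":[0,0,0]},{"claw":0.2,"linear":[-0.8,0,0],"rotation":[0,0,0]},{"claw":0.2,"linear":[-0.8,0,0],"rotation":[0,0,0]},{"claw":0.2,"linear":[-0.6,0,0],"rotation":[0,0,0]},{"claw":0.2,"linear":[0,0,0],"rotation":[0,0,0]}]}}

```text
time: 22.53
position: [0.482, 0.0609, 0.3474]
tool_rot: [1.146, 1.249, -1.126]
ft_force: [0.8, -0.1, 0.1]
grip_width: 0.796
```

Request:
{"op": "play_rows", "data": {"targets": [{"claw":0.2,"linear":[0,0,0],"rotation":[0,0,0]},{"claw":0.2,"linear":[0,0,0],"rotation":[0,0,0]},{"claw":0.2,"linear":[0,0,0],"rotation":[0,0,0]},{"claw":0.2,"linear":[0,0,0],"rotation":[0,0,0]},{"claw":0.2,"linear":[0,0,0],"rotation":[0,0,0]},{"claw":0.2,"linear":[0,0,0],"rotation":[0,0,0]},{"claw":0.2,"linear":[0,0,0],"rotation":[0,0,0]},{"claw":0.2,"linear":[0,0,0],"rotation":[0,0,0]}]}}

```text
time: 23.2
position: [0.4803, 0.0604, 0.3439]
tool_rot: [1.143, 1.252, -1.13]
ft_force: [-0.5, 0.2, 0.0]
grip_width: 0.801
```

```bash
python3 - <<'E'
from h import *
st=go([.4815,.0613,.30],-84.3);C=cam('wrist',st)
w=get_image('wrist');s=get_image('side')
ax=np.array([.5855,.0718])
for n,a,h in(('orange',3,18),('blue',100,125),('red',0,4)):
    for x in blobs(w,a,h,amin=150)[0]:
        q=onz(C,x[0],.287);d=q[:2]-ax;print(n,x,q.round(4),'R',np.hypot(*d).round(4),'ang',np.degrees(np.arctan2(d[1],d[0])).round(1))
w2=get_image('wrist');print('frame diff',cv2.absdiff(w,w2).max())
o=np.zeros((600,800,3),np.uint8)
o[:300,:400]=cv2.resize(w,(400,300));o[:,400:]=cv2.resize(s[130:280,240:340],(400,600),interpolation=2)
o[300:,:400]=cv2.resize(w[200:350,172:372],(400,300),interpolation=2)
cv2.imwrite('pics/m6.png',o)
E
```

```text
t 23.2 p [0.4803 0.0604 0.3439] x [ 0.007  0.004 -1.   ] jaw yaw -84.4 j [-0.74 -0.1   0.52  1.58  0.05  1.64 -1.69] w 0.801 F [-0.5  0.2  0. ]
shift units [ 1.76  0.04 -0.02]
  turn to yaw+0 [-0.001 -0.002 -0.004]
  turn to yaw+180 [ 1.999 -0.007  0.004]
orange (array([271.5, 189.5]), [262, 184, 20, 12, 236]) [0.495  0.0611 0.287 ] R 0.0911 ang -173.3
orange (array([271.5, 211.8]), [261, 200, 22, 24, 429]) [0.478  0.0595 0.287 ] R 0.1082 ang -173.5
blue (array([397.1, 101.6]), [388, 91, 19, 23, 291]) [ 0.5649 -0.018   0.287 ] R 0.0921 ang -102.9
blue (array([422.4, 108.3]), [408, 96, 29, 26, 560]) [ 0.5622 -0.0361  0.287 ] R 0.1104 ang -102.2
red (array([143.3, 102.4]), [134, 92, 20, 23, 287]) [0.5475 0.1543 0.287 ] R 0.0908 ang 114.8
red (array([117.9, 109.5]), [104, 97, 29, 26, 565]) [0.541  0.1717 0.287 ] R 0.1093 ang 114.0
frame diff 71
```

View pics/m6.png

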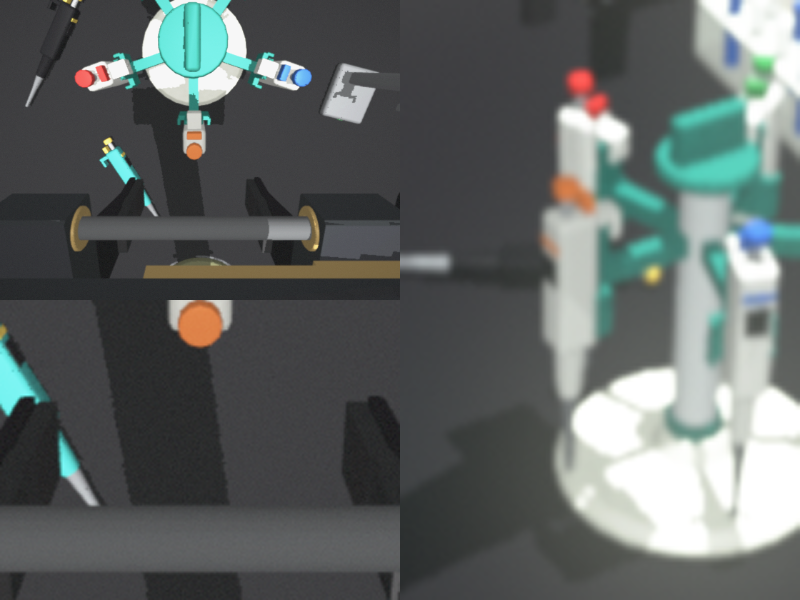

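The final picture shows the orange pipette (wrist frame 271,212) hanging upright on the hanger at the same radius as its neighbours, with the gripper well clear.

```bash
python3 -c "
from bench import *
print(close_job())"
```

```text
the job is handed in; nothing more can be done
None
```

I turned the carousel about 123° clockwise by its ridge, lifted the orange pipette off the charger, and hung it on the empty hanger. I then let go, backed off upward and handed the job in at about 23 s of robot time. No verdict was returned.

**Last checks:**
- **Orange pipette:** it looks upright in the wrist and side pictures. Its button is 108 mm from the axis at -173.5°, close to the robot's direction of -173°. Its neighbours' buttons measured about 110 mm.
- **Other pipettes:** red and blue were measured in place. Green shows hanging in the side picture. Yellow was out of view in the last pictures and was last seen hanging right after the turn.
- **Robot:** it touches nothing, and the force reading was about 0.

**What failed or disagreed:**
- **First grip on the ridge:** it closed on nothing. In the pictures the fingertips sit about 38 mm further back along the tool than the reported TCP. I corrected for this from then on, and the later grips read 13.6 mm on the ridge and 26 mm on the handle.
- **Small moves:** shifts under about 3 mm were often not carried out, so setting the hook on the lip briefly pressed with 37 N at the wrist. I relieved that before opening the gripper.
- **Stillness check:** comparing two consecutive frames gave a maximum pixel difference of 71. I put it down to edge pixels and slight arm drift, but did not look into it.

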